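# Stack two specimen totes interlocked, with the last test piece inside

### The job

Lay the dumbbell test specimen that is on the bench inside the tote standing level on the bench. Then take the other tote off the tilted stand, level it, turn it half round so that the two dipped fronts look opposite ways, and lower it gently (not dropped) into the mouth of the first until its base sits squarely on the four pillars inside: interlocked on top, not nested. Leave the dish, the bottle and the calculator alone.

Things in the scene. Friction and masses are not known exactly. Their poses are not given: they have to be found in the camera images.
- upper_tote: Empty grey plastic stack-and-nest tote, 194 x 126 x 81 mm over the rim, 0.15 to 0.26 kg; starts on the stand, tilted 25 degrees, front down the slope. Origin: centre of its base's underside; x from the dipped front end (-x) to the rear; y across; z up out of the mouth. Base 160 x 92 mm. Rim band 9 mm thick all round, upright faces over z 58 to 81 mm, below that the inside slopes inward.
- lower_tote: The same tote again (same shape and frame), loose, level on the bench, dipped front roughly toward the robot. A crescent specimen 8 mm thick lies on its 3 mm floor; floor between the pillars 60 x 155 mm. A second tote the same way round nests in it (base 30 mm above its base); turned 180 degrees, the base stops on the pillars, 45 mm above its base, with 3 mm play each way.
- lower_pillar (a point): Top of one pillar of the lower tote, (52, 42, 45) mm in its frame. Each tote has four, inside its long walls: x = 52 and x = -20 mm on both sides, y = +-35.5 to +-49.5 mm, 16 mm wide at the top, 27 mm at the foot, hollow: from outside they are channels, open at the base, that slide over the pillars of a tote below only when both totes stand the same way round.
- upper_side_l (a point): Point on top of the upper tote's rim, middle of the 9 mm band of its +y long side: (16, 58.5, 81) mm in the tote's frame. Good place to pinch the rim, one finger inside (between two pillars) and one outside; tips no deeper than 22 mm under the rim.
- upper_side_r (a point): The same on its -y long side: (16, -58.5, 81) mm.
- upper_front (a point): Middle of the upper tote's dipped front end, (-92.5, 0, 56) mm in its frame. Here the band is cut down by 25 mm over the middle 62 mm; the rear end's rim is straight and carries a card.
- lower_front (a point): The same point of the lower tote: (-92.5, 0, 56) mm in its frame.
- specimen: Flat dumbbell-shaped (dog-bone) rubber test piece, the only dumbbell, lying on the bench between tote and stand; 30 x 122 x 9 mm, 25 g; origin under its middle, long axis y, z up. Its straight waist, about 15 mm wide across x, reaches from y = -18 to +18 mm.
- stand: Fixed tilted tote stand of sheet metal and tube, 165 mm deep, 126 mm wide; origin on the bench under its middle. Its deck rises at 25 degrees toward +x (away from the robot), from about 18 to 95 mm high; a 13 mm lip along the low front edge stops the tote. Both side rims of the tote are free for a finger.
- dish: Bystander: shallow white round dish, 124 mm across, 21 mm high; origin under its centre.
- vial: Bystander: small reagent bottle with a white cap, 54 mm across, 95 mm tall; origin under its centre.
- calc: Bystander: desk calculator, 150 x 107 x 26 mm; origin under its centre.

How it is judged:
On the way, in this order (a step that is already met when the one before it is completed fails the run):
1. the dumbbell specimen lies in the tote on the bench (x of specimen in the frame of lower_tote between -0.045 and 0.045 m and y of specimen in the frame of lower_tote between -0.04 and 0.04 m and z of specimen in the frame of lower_tote between -0.002 and 0.034 m and contact force between the fingers and specimen below 0.05 N and linear speed of specimen below 0.05 m/s), for 0.2 s.
2. the other tote is off the stand and turned half round relative to the tote on the bench (its front toward that tote's rear) (contact force between upper_tote and stand below 0.05 N and distance of upper_tote from where it was at the start of the episode above 0.08 m and angle between upper_tote's own z axis and vertical below 0.2 rad and angle between the x axis of upper_tote and the x axis of lower_tote, either way round below 0.2 rad and x of upper_front in the frame of lower_tote between 0.05 and 0.14 m), for 0.1 s.
At the end, for the whole second after the job is handed in: Upper tote on the four pillars of the level lower tote: turned half round, base 42.5 to 48 mm above the other base, centred within 7 mm, axes within 0.08 rad, tipped under 0.035 rad; the dumbbell lies in the lower tote; both totes released and at rest (z of upper_tote in the frame of lower_tote between 0.0425 and 0.048 m and x of upper_tote in the frame of lower_tote between -0.007 and 0.007 m and y of upper_tote in the frame of lower_tote between -0.007 and 0.007 m and x of upper_front in the frame of lower_tote above 0.07 m and angle between the x axis of upper_tote and the x axis of lower_tote, either way round below 0.08 rad and angle between the z axis of upper_tote and the z axis of lower_tote, either way round below 0.035 rad and angle between lower_tote's own z axis and vertical below 0.03 rad and height (world z) of lower_tote below 0.004 m and x of specimen in the frame of lower_tote between -0.045 and 0.045 m and y of specimen in the frame of lower_tote between -0.04 and 0.04 m and z of specimen in the frame of lower_tote between -0.002 and 0.034 m and linear speed of each of upper_tote, lower_tote below 0.02 m/s and contact force between the fingers and upper_tote below 0.05 N); the robot touches nothing.
It fails at once if the upper tote is dropped into the lower one (moving faster than 0.5 m/s at its mouth) (horizontal distance between upper_tote and lower_tote below 0.05 m and z of upper_tote in the frame of lower_tote below 0.085 m and linear speed of upper_tote above 0.5 m/s).
It fails at once if the dish is moved by more than 30 mm (distance of dish from where it was at the start of the episode above 0.03 m).
It fails at once if the bottle is moved by more than 30 mm (distance of vial from where it was at the start of the episode above 0.03 m).
It fails at once if the calculator is moved by more than 30 mm (distance of calc from where it was at the start of the episode above 0.03 m).
It also fails if it takes over 58 s, if anything falls off the work surface, if the arm or the gripper's body presses on something with over 40 N, if the wrist force passes 120 N, or if a joint passes its speed limit or range.

### The arm

A 6-joint arm with a two-finger parallel gripper is mounted at the origin on a cart in front of the work surface, level with it; the furniture and walls round the work are solid. World frame = base frame: x ahead of the robot, y to its left, z up, the work surface at z = 0. Lengths are in m, angles in rad, forces in N, time in s.
With the tool pointing down it reaches from about 0.325 to 0.75 m from the base axis. Payload 7.6 kg.
Tool frame: the origin (TCP) lies midway between the tips of the shut fingers; the grasp point (between the pads) lies 19 mm behind it (r.grip_point_offset is the distance from the TCP to the grasp point, in m); x points along the fingers, y is the direction in which the jaws open and shut, and the axes are right-handed (so a half turn about x gives the same grasp; the last joint's range is limited). The gripper opens to 85 mm and grips with 20 to 120 N. Pads are 22 mm wide; open, the fingers measure 114 mm over their backs; the gripper's body (76 mm by 85 mm) begins 54 mm behind the grasp point. The pads swing forward as they close: fully open they stand 13 mm farther back than shut.
Start: joints at [-1.417, 0.052, 1.401, -0, 1.689, -0.07], TCP at [0.117, -0.512, 0.231] pointing down, gripper open.
Joint ranges: [-2.9, 2.9], [-0.91, 2.17], [0.12, 2.37], [-1.06, 4.2], [0.26, 2.73], [-2.93, 2.93]. Speed limits (rad/s): [2.57, 2.57, 3.01, 3.14, 3.14, 3.14].

### API

Orientations are given as [roll, pitch, yaw] about the fixed x, y, z axes, in that order (R = Rz(yaw) Ry(pitch) Rx(roll)).
In Python, from station import observe, cams, close_job, spotter, r gives the robot as it stands.
- The arm moves only by the tool arm_command, never from a script. Its argument "rows" is a list of rows, each a list of 5 numbers: the shift along the tool's x, y, z in mm, then the turn about the tool's x in degrees, then the opening, from 0 (shut) to 1 (fully open). In form: [[x, y, z, turn, jaw], ...]. A call has 1 to 10 rows; each row shifts and turns the commanded pose from where the row before left it, along the tool's axes as they then stand; what a row does not reach is not made up. A row lasts 1/12 s, in which the tool goes at most 41.7 mm and 7.16 degrees, less where a joint would pass 70% of its speed; a pose out of reach is approached as far as the arm can. A call is refused whole if a number of a shift passes 41.7 or a number of a turn 7.16, either way. A call with a gripper value outside its range is refused whole. The fingers move at their own pace and stop on an object; "force" is the grip in N (left out, the last holds). Time passes only in rows, so rows that do not move let the fingers close. It gives the time, the measured TCP pose, the force and the opening at its end, in the units of the state.
- observe(): the state, without advancing time (a new reading comes with each control period).
- cams.camera(name): name is "scene" or "top" or "wrist"; returns a dict with "frame" (384x512x3 uint8, red, green, blue), "z_map" (384x512 float32, m along the optical axis (not along the pixel's ray), 0 where there is no reading), "intrinsics" (3x3 intrinsics, pixels), "k1" (the pictures are not rectified: a ray, as slopes to the right and down, at radius r is drawn at 1 + k1 r^2 times it, then the intrinsics apply), "origin" and "orientation" of the camera in the world; the wrist camera has in their place "hand_eye" (4x4, takes a point from camera to tool coordinates, whose origin is the TCP and whose axes are the tool frame's). Camera axes: x right, y up, looking along -z (the intrinsics and any distortion apply to the point x, -y, -z); pixel columns grow to the right and rows downward; lengths in m; the calibration is good to about 2 mm. A picture is of the moment at which its call begins: read the wrist's pose just before it.
- close_job(): hands the job in, once; it reports no verdict.
Trained networks look in the newest picture that a camera, given by its name, has taken for a name from the list of things; names that differ only in an ending like _2 or _b are one class to them, and where a whole thing is asked for, a point or a joint stands for the part that bears it (a point fixed in the world has none). Each returns a list of dicts, best first, with "confidence" (0 to 1); they miss things now and then, are a little off and sometimes report something else, mostly with a low value. They report only what shows in the picture. A call takes as long as a camera call.
- spotter.find_in(camera, name): "xy" ([column, row] in pixels, amid what is visible of it).
- spotter.cut_out(camera, name): "pixels" (384x512 bool, what is visible of it) and "xy" ([column, row] in pixels, amid what is visible of it).
The state is a dict: "t": time; "joint_positions": joint angles; "qvel": joint speeds; "joint_efforts": joint torques, N m; "tool_pos": TCP position; "orientation": TCP orientation; "wrist_force": force on the tool from outside, world axes, zero at the start; "wrist_torque": the same for the moment, N m; "opening": finger opening in m.
Only numpy, scipy, OpenCV 4.12 (cv2) and the standard library are available. Lean on these libraries where they do the work, as an engineer would, in place of code of your own. Each camera call takes 0.05 s, during which the arm holds its last target.

## Working session

There is one attempt and no reset: what is moved stays moved. The work goes in short steps, Python scripts to look and compute and a tool call to move; the robot and the scene stay as the last step left them, time stands still between calls to the robot, and variables do not carry over. Pictures are saved under pics/ and viewed, and the job is handed in when it is done.

Besides the shell and the picture viewer there is one more tool, called after "Emit:" as name([rows], argument=value, ...), one row to a line, values as JSON. arm_command: Moves the arm, as the interface text tells. Its arguments: {"type":"object","properties":{"rows":{"type":"array"},"force":{"type":"number"}},"required":["rows"]}

```bash
ls; mkdir -p pics
cat > h.py <<'E'
import numpy as np, cv2
from station import observe, cams, close_job, spotter, r
from scipy.spatial.transform import Rotation as R
def tool():
    s=observe(); T=np.eye(4); o=s["orientation"]
    T[:3,:3]=R.from_euler('xyz',o).as_matrix(); T[:3,3]=s["tool_pos"]; return T
def shot(name):
    T=tool(); c=cams.camera(name)
    if name=="wrist": M=T@np.array(c["hand_eye"])
    else:
        M=np.eye(4); o=np.array(c["orientation"])
        M[:3,:3]= o if o.shape==(3,3) else R.from_euler('xyz',o).as_matrix()
        M[:3,3]=c["origin"]
    c["M"]=M; return c
def save(c,fn): cv2.imwrite(fn,c["frame"][:,:,::-1])
def world(c):
    h,w=c["z_map"].shape; u,v=np.meshgrid(np.arange(w),np.arange(h)); K=np.array(c["intrinsics"])
    pd=np.stack([(u-K[0,2])/K[0,0],(v-K[1,2])/K[1,1]],-1)
    p=pd.copy()
    for _ in range(20):
        p=pd/(1+c["k1"]*(p**2).sum(-1,keepdims=True))
    d=c["z_map"]; P=np.stack([p[...,0]*d,-p[...,1]*d,-d],-1)
    W=P@c["M"][:3,:3].T+c["M"][:3,3]; W[d==0]=np.nan; return W
def proj(c,X):
    X=np.atleast_2d(X); p=(X-c["M"][:3,3])@c["M"][:3,:3]; s=np.stack([p[:,0],-p[:,1]],-1)/-p[:,2:]
    s=s*(1+c["k1"]*(s**2).sum(-1,keepdims=True)); K=np.array(c["intrinsics"])
    return np.stack([s[:,0]*K[0,0]+K[0,2],s[:,1]*K[1,1]+K[1,2]],-1)
E
python3 - <<'E'
from h import *
import pickle
print(observe()); print(r.grip_point_offset)
for n in ["scene","top","wrist"]:
    c=shot(n); save(c,f"pics/{n}0.png"); print(n,c["k1"],np.round(c["M"],3).tolist(), np.array(c["intrinsics"]).tolist())
    out={}
    for k in ["upper_tote","lower_tote","specimen","stand","dish","vial","calc","upper_front","lower_front","upper_side_l","upper_side_r","lower_pillar"]:
        try:
            f=spotter.find_in(n,k); print(k,[(np.round(x["xy"]).tolist(),round(x["confidence"],2)) for x in f[:4]])
        except Exception as e: print(k,e)
    pickle.dump(dict(c),open(f"{n}0.pkl","wb"))
E
```

```text
pics
{'t': 0.0, 'joint_positions': array([-1.41730949e+00,  5.28615385e-02,  1.40172711e+00, -2.57294572e-05,
        1.68862210e+00, -7.02968447e-02]), 'qvel': array([-0.00059909,  0.00062915, -0.00021873, -0.00032264, -0.00047867,
        0.00044443]), 'joint_efforts': array([ 4.84547236e-04, -3.81664610e+01, -3.60189700e+01, -7.57026169e-05,
        6.17779180e-03, -9.63056920e-06]), 'tool_pos': array([ 0.1164782 , -0.51160087,  0.23045827]), 'orientation': array([-1.62530062,  1.56917803,  1.74007271]), 'wrist_force': array([-0.07684132,  0.40728052,  0.4348557 ]), 'wrist_torque': array([ 0.00707711, -0.01464463, -0.00587978]), 'opening': 0.0854473821359427}
0.0187
scene -0.11348203103435014 [[-0.846, 0.328, -0.42, 0.094], [-0.533, -0.537, 0.654, 0.593], [-0.011, 0.777, 0.629, 0.771], [0.0, 0.0, 0.0, 1.0]] [[372.182296516123, 0.0, 251.15872832464714], [0.0, 372.182296516123, 189.136552396801], [0.0, 0.0, 1.0]]
upper_tote [([313.0, 150.0], 0.67), ([285.0, 172.0], 0.66), ([252.0, 243.0], 0.42)]
lower_tote [([191.0, 289.0], 0.92), ([210.0, 223.0], 0.31)]
specimen [([252.0, 244.0], 0
[... 920 characters left out ...]
2.0], 0.96), ([148.0, 201.0], 0.26)]
upper_front [([290.0, 199.0], 0.57), ([367.0, 190.0], 0.34)]
lower_front [([146.0, 199.0], 0.97)]
upper_side_l [([287.0, 200.0], 0.81), ([223.0, 211.0], 0.39)]
upper_side_r [([287.0, 200.0], 0.81), ([223.0, 211.0], 0.39)]
lower_pillar [([146.0, 195.0], 0.83)]
wrist -0.008394612464020991 [[0.222, 0.923, 0.314, 0.197], [-0.975, 0.21, 0.07, -0.494], [-0.001, -0.322, 0.947, 0.375], [0.0, 0.0, 0.0, 1.0]] [[294.3578927085745, 0.0, 251.34428055180268], [0.0, 294.3578927085745, 193.12999023930593], [0.0, 0.0, 1.0]]
upper_tote []
lower_tote []
specimen []
stand []
dish []
vial []
calc []
upper_front []
lower_front []
upper_side_l []
upper_side_r []
lower_pillar []
```

View pics/scene0.png

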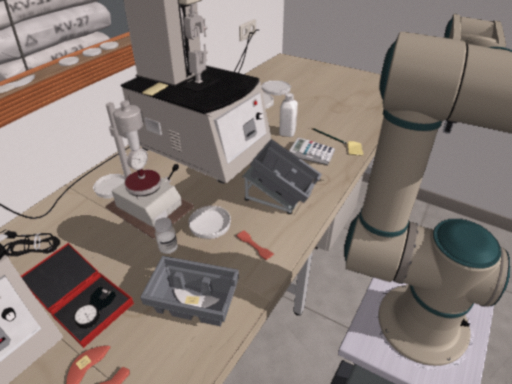

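View pics/top0.png

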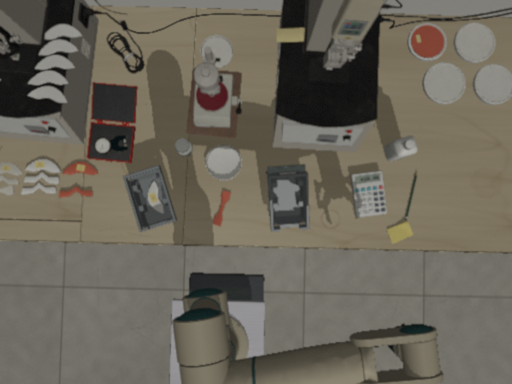

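The views agree: the lower tote is at top (150,198), the red dumbbell at (222,207), the stand with the upper tote at (289,198), the dish at (223,162), the vial at (183,147) and the calculator at (370,192). Next I'll measure them.

Run:
```python
from h import *
import pickle
c=pickle.load(open("top0.pkl","rb")); W=world(c)
f=c["frame"]
def crop(u0,u1,v0,v1,s,fn):
    cv2.imwrite(fn,cv2.resize(f[v0:v1,u0:u1,::-1],None,fx=s,fy=s,interpolation=cv2.INTER_CUBIC))
crop(110,330,140,240,3,"pics/topcrop.png")
for k in ["upper_tote","lower_tote","specimen","dish","vial","calc"]:
    o=spotter.cut_out("top",k)
    if not o: print(k,"none");continue
    m=o[0]["pixels"]; P=W[m]; P=P[~np.isnan(P[:,0])]
    print(k,o[0]["confidence"],m.sum(),"med",np.round(np.median(P,0),3),"lo",np.round(np.percentile(P,2,axis=0),3),"hi",np.round(np.percentile(P,98,axis=0),3))
    (cx,cy),(a,b),ang=cv2.minAreaRect(P[:,:2].astype(np.float32)*1000)
    print("   rect",cx,cy,a,b,ang)
# bench plane
print("bench z", np.round([W[v,u] for v,u in [(220,185),(230,240),(200,110),(220,330)]],4).tolist())
```

```text
upper_tote 0.96 2260 med [ 0.5   -0.231  0.074] lo [ 0.408 -0.288  0.025] hi [ 0.583 -0.164  0.169]
   rect 497.4691467285156 -226.5018310546875 192.92958068847656 126.804443359375 5.392483711242676
lower_tote 0.91 1967 med [0.496 0.251 0.035] lo [ 0.397  0.156 -0.004] hi [0.589 0.308 0.085]
   rect 500.9703369140625 234.85887145996094 209.9767303466797 131.26779174804688 18.92369842529297
specimen 0.52 243 med [ 0.478 -0.006  0.007] lo [ 0.412 -0.033 -0.004] hi [0.527 0.019 0.015]
   rect 469.2976379394531 -7.388538360595703 33.82894515991211 122.74406433105469 76.71293640136719
dish 0.97 956 med [ 0.629 -0.007  0.004] lo [ 0.575 -0.062 -0.005] hi [0.68  0.049 0.021]
   rect 628.5850830078125 -7.752799987792969 116.0216293334961 118.17654418945312 36.84453582763672
vial 0.61 215 med [0.663 0.122 0.091] lo [0.644 0.101 0.026] hi [0.688 0.145 0.1  ]
   rect 666.7223510742188 123.05960083007812 46.35557174682617 47.46904373168945 73.32657623291016
calc 0.76 1366 med [ 0.53  -0.509  0.02 ] lo [ 0.459 -0.564  0.007] hi [ 0.601 -0.455  0.032]
   rect 530.7466430664062 -510.77459716796875 152.34385681152344 107.25130462646484 9.168663024902344
bench z [[0.4233, 0.1198, -0.0027], [0.3935, -0.0711, -0.0058], [0.486, 0.3817, -0.0015], [0.4356, -0.382, -0.0025]]
```

```bash
python3 -c "
import cv2
f=cv2.imread('pics/scene0.png');cv2.imwrite('pics/scenecrop.png',cv2.resize(f[130:330,130:350],None,fx=3.4,fy=2.9,interpolation=cv2.INTER_CUBIC))"
```

```text
(no output)
```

View pics/topcrop.png

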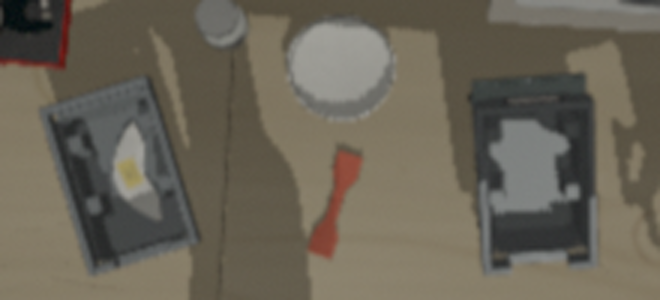

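View pics/scenecrop.png

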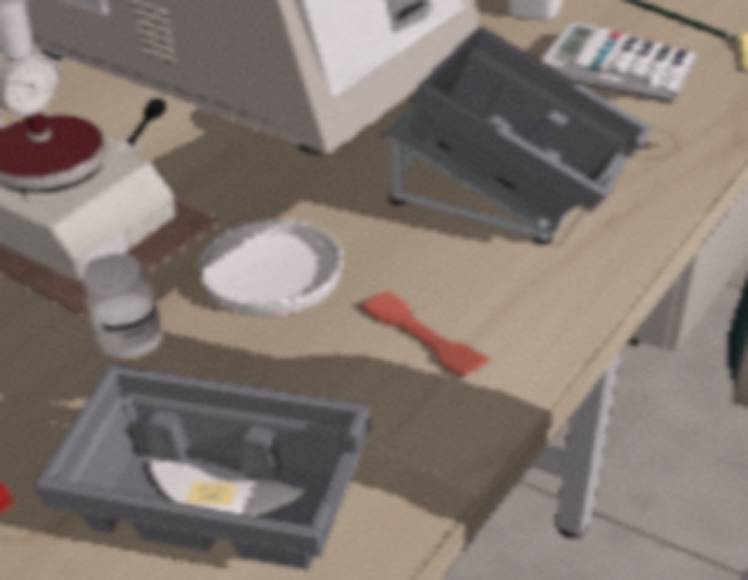

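```bash
cat >> h.py <<'E'
def plan(goal, jawdir=None):
    """goal TCP world (m); jawdir: world yaw deg of the jaw axis. print delta in tool axes (mm) & turn (deg)"""
    T=tool(); d=T[:3,:3].T@(np.array(goal)-T[:3,3])*1000
    print("TCP",np.round(T[:3,3],4),"tool y yaw",round(np.degrees(np.arctan2(T[1,1],T[0,1])),2),"shift mm",np.round(d,1))
    if jawdir is not None:
        y=np.degrees(np.arctan2(T[1,1],T[0,1])); 
        # tool x is down: +turn about x lowers world yaw
        t=-(jawdir-y); t1=(t+180)%360-180; print("turn",round(t1,2),"or",round(t1-np.sign(t1)*180,2), "q6",round(np.degrees(observe()["joint_positions"][5]),1))
E
python3 - <<'E'
from h import *
print(np.round(tool(),3)); plan([0.455,-0.01,0.20],76.4)
import pickle
c=pickle.load(open("top0.pkl","rb"));W=world(c)
print(np.round(W[207,222],3))
E
```

```text
[[ 0.     0.222 -0.975  0.117]
 [-0.    -0.975 -0.222 -0.512]
 [-1.     0.    -0.     0.231]
 [ 0.     0.     0.     1.   ]]
TCP [ 0.1166 -0.5119  0.2313] tool y yaw -77.18 shift mm [  31.3 -414.3 -441.4]
turn -153.58 or 26.42 q6 -4.0
[ 0.471 -0.007  0.003]
```

Emit:
arm_command([
  [0, -26, -28, 0, 1],
  [0, -26, -28, 0, 1],
  [0, -26, -28, 0, 1],
  [0, -26, -28, 0, 1],
  [0, -26, -28, 0, 1],
  [0, -26, -28, 0, 1],
  [0, -26, -28, 0, 1],
  [0, -26, -28, 0, 1],
  [0, -26, -28, 0, 1],
  [0, -26, -28, 0, 1],
], force=40)

```text
t: 3.08
tool_pos: [0.3325, -0.1946, 0.2316]
orientation: [2.219, 1.57, -0.699]
wrist_force: [1.6, -1.1, -0.1]
opening: 0.0852
```

```bash
python3 -c "
from h import *
plan([0.455,-0.01,0.20],76.4)"
```

```text
TCP [ 0.3325 -0.1946  0.2316] tool y yaw -77.2 shift mm [  31.6 -152.9 -160.4]
turn -153.6 or 26.4 q6 41.4
```

Emit:
arm_command([
  [5, -25, -27, 0, 1],
  [5, -25, -27, 0, 1],
  [5, -25, -27, 0, 1],
  [5, -26, -27, 0, 1],
  [5, -26, -26, 0, 1],
  [5, -26, -26, 0, 1],
  [0, 0, 0, 6.6, 1],
  [0, 0, 0, 6.6, 1],
  [0, 0, 0, 6.6, 1],
  [0, 0, 0, 6.6, 1],
])

```text
t: 3.92
tool_pos: [0.454, -0.0112, 0.2012]
orientation: [0.788, 1.571, -2.595]
wrist_force: [0.3, -0.5, 0.3]
opening: 0.0852
```

Run:
```python
from h import *
plan([0.455,-0.01,0.20],76.4)
c=shot("wrist"); W=world(c)
o=spotter.cut_out("wrist","specimen")
f=c["frame"].copy()
for x in o[:2]:
    m=x["pixels"]; P=W[m];P=P[~np.isnan(P[:,0])]
    print(x["confidence"],x["xy"],m.sum(),np.round(P.mean(0),4),np.percentile(P,[2,98],axis=0).round(4).tolist(),cv2.minAreaRect(P[:,:2].astype(np.float32)*1000))
if o: f[o[0]["pixels"],2]=255
cv2.imwrite("pics/w1.png",f[:,:,::-1])
```

```text
TCP [ 0.454  -0.0112  0.2012] tool y yaw -103.86 shift mm [ 1.2 -1.4 -0.7]
turn 179.74 or -0.26 q6 97.8
0.9 [242.5, 147.8] 2000 [ 0.4711 -0.0042  0.0083] [[0.4106, -0.0286, 0.006], [0.5255, 0.022, 0.0106]] ((467.20550537109375, -3.0128211975097656), (29.5277099609375, 122.59394836425781), 74.28540802001953)
0.25 [203.4, 28.0] 7526 [0.6048 0.0013 0.006 ] [[0.5684, -0.0594, 0.0026], [0.6395, 0.0536, 0.0216]] ((598.8984985351562, 2.0817108154296875), (129.1218719482422, 68.65118408203125), 76.0079345703125)
```

View pics/w1.png

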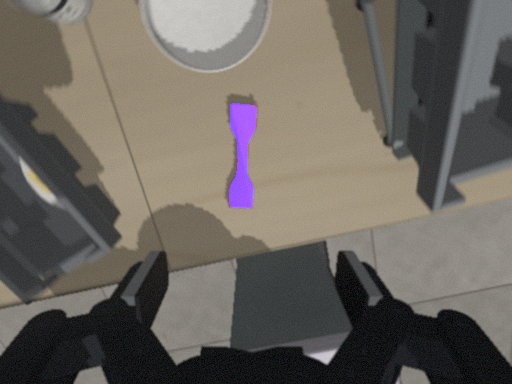

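```bash
python3 -c "
from h import *
plan([0.469,-0.004,0.05],-105.5)"
```

```text
TCP [ 0.4539 -0.0115  0.2013] tool y yaw -103.63 shift mm [151.3 -10.8 -12.9]
turn 1.87 or -178.13 q6 97.5
```

Emit:
arm_command([
  [30, -3, -3, 1.5, 0.6],
  [30, -3, -3, 0, 0.5],
  [30, -3, -3, 0, 0.5],
  [30, -2, -3, 0, 0.5],
  [31, 0, -1, 0, 0.5],
  [15, 0, 0, 0, 0.5],
  [15, 0, 0, 0, 0.5],
  [10, 0, 0, 0, 0.5],
  [5, 0, 0, 0, 0.5],
  [0, 0, 0, 0, 0.5],
])

```text
t: 4.85
tool_pos: [0.4688, -0.0043, 0.0046]
orientation: [0.222, 1.569, 3.101]
wrist_force: [-0.2, 0.2, 1.1]
opening: 0.0426
```

Run:
```python
from h import *
plan([0.469,-0.004,0.004],-105.5)
c=shot("wrist"); save(c,"pics/w2.png")
print(observe()["wrist_force"])
```

```text
TCP [ 0.4688 -0.0043  0.0046] tool y yaw -104.99 shift mm [ 0.6 -0.3 -0.1]
turn 0.51 or -179.49 q6 100.0
[-0.40123229  0.19361845  0.69431978]
```

View pics/w2.png

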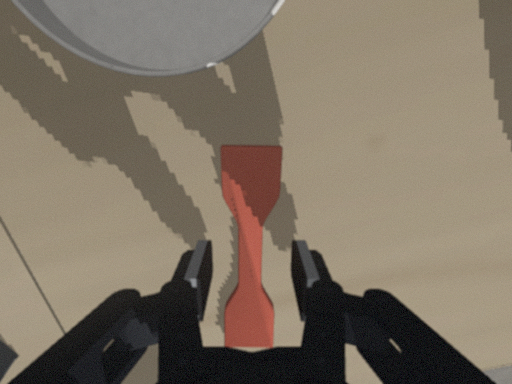

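The dumbbell's waist, around (250,250), lies centred between the pads, so I'm closing the jaws.

Emit:
arm_command([
  [0, 0, 0, 0, 0],
  [0, 0, 0, 0, 0],
  [0, 0, 0, 0, 0],
  [0, 0, 0, 0, 0],
  [0, 0, 0, 0, 0],
  [-15, 0, 0, 0, 0],
  [-30, 0, 0, 0, 0],
  [-40, 0, 0, 0, 0],
  [-40, 0, 0, 0, 0],
  [-40, 0, 0, 0, 0],
], force=30)

```text
t: 5.73
tool_pos: [0.4689, -0.0042, 0.1727]
orientation: [-3.064, 1.57, -0.185]
wrist_force: [0.8, -0.2, -0.9]
opening: -0.0001
```

Run:
```python
from h import *
print(observe()["opening"])
c=shot("wrist"); save(c,"pics/w3.png")
import pickle
c=pickle.load(open("top0.pkl","rb"));W=world(c)
m=np.zeros(W.shape[:2],bool); m[150:235,110:190]=1
for lo,hi in [(0.074,0.095)]:
    k=m&(W[...,2]>lo)&(W[...,2]<hi)&(W[...,0]<0.62); P=W[k]; print(k.sum(),cv2.minAreaRect(P[:,:2].astype(np.float32)*1000),P.mean(0))
```

```text
-0.00010947859207817419
457 ((494.3764953613281, 230.91070556640625), (194.47857666015625, 127.88965606689453), 19.20896339416504) [0.50148616 0.23241869 0.08043296]
```

View pics/w3.png

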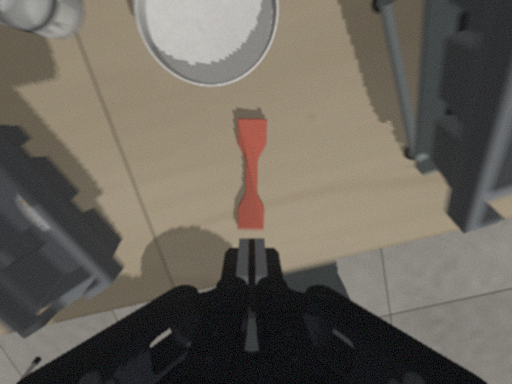

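The fingers came up empty: the dumbbell still lies on the bench at about (251,172). I'll measure it again and retry, going lower and waiting longer for the jaws to close.

Run:
```python
from h import *
c=shot("wrist"); W=world(c)
o=spotter.cut_out("wrist","specimen")
m=o[0]["pixels"]; P=W[m];P=P[~np.isnan(P[:,0])]
print(o[0]["confidence"],np.round(P.mean(0),4),cv2.minAreaRect(P[:,:2].astype(np.float32)*1000))
# bench height nearby
print(np.nanmedian(W[150:220,170:220,2]), np.median(P[:,2]))
plan([0.469,-0.004,0.002],-105.5)
```

```text
0.68 [ 0.471  -0.0043  0.0082] ((466.7322692871094, -3.1771163940429688), (29.316741943359375, 122.31562805175781), 74.24600982666016)
0.0011487974323989014 0.008281990781331516
TCP [ 0.4712 -0.0044  0.1747] tool y yaw -105.06 shift mm [172.7   0.5   3.7]
turn 0.44 or -179.56 q6 100.0
```

Emit:
arm_command([
  [35, 0, 0, 0, 0.5],
  [35, 0, 1, 0, 0.5],
  [35, 0, 1, 0, 0.5],
  [30, 0, 1, 0, 0.5],
  [20, 0, 0, 0, 0.5],
  [12, 0, 0, 0, 0.4],
  [4, 0, 0, 0, 0.4],
  [0, 0, 0, 0, 0.4],
  [0, 0, 0, 0, 0],
  [0, 0, 0, 0, 0],
])

```text
t: 6.72
tool_pos: [0.4672, -0.0035, 0.0004]
orientation: [-3.01, 1.569, -0.131]
wrist_force: [-1.1, 0.5, 8.3]
opening: 0.0131
```

Emit:
arm_command([
  [0, 0, 0, 0, 0],
  [0, 0, 0, 0, 0],
  [0, 0, 0, 0, 0],
  [0, 0, 0, 0, 0],
  [0, 0, 0, 0, 0],
])

```text
t: 7.13
tool_pos: [0.4672, -0.0035, 0.0004]
orientation: [-2.976, 1.569, -0.097]
wrist_force: [-1.2, 0.7, 11.2]
opening: 0.0136
```

Run:
```python
from h import *
s=observe();print(s["opening"],s["wrist_force"])
plan([0.469,-0.004,0.002],-105.5)
c=shot("wrist"); save(c,"pics/w4.png")
```

```text
0.013626056324343664 [-1.17686845  0.70689482 11.24171993]
TCP [ 4.672e-01 -3.500e-03  4.000e-04] tool y yaw -105.07 shift mm [-1.6 -0.  -1.9]
turn 0.43 or -179.57 q6 100.1
```

View pics/w4.png

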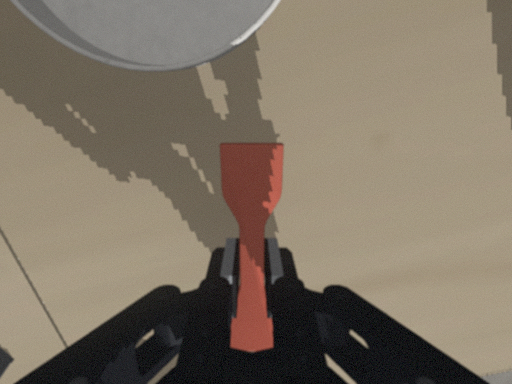

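The grip holds: opening 13.6 mm, and the picture shows the waist between the pads. I'll lift it and go toward the tote for a close look.

Emit:
arm_command([
  [-20, 0, 0, 0, 0],
  [-40, 0, 0, 0, 0],
  [-40, 0, 0, 0, 0],
  [-40, 0, 0, 0, 0],
  [-40, 0, 0, 0, 0],
  [-38, 0, 0, 0, 0],
  [0, -20, 0, 0, 0],
  [0, -40, 0, 0, 0],
  [0, -40, 0, 0, 0],
  [0, -40, 0, 0, 0],
])

```text
t: 8.02
tool_pos: [0.5027, 0.1331, 0.2164]
orientation: [0.596, 1.57, -2.81]
wrist_force: [0.1, -0.8, 0.1]
opening: 0.0133
```

Run:
```python
from h import *
s=observe();print(s["opening"],s["wrist_force"])
plan([0.42,0.205,0.22],-71)
```

```text
0.01329866300013205 [ 0.1444265  -0.82396482  0.08544127]
TCP [0.5027 0.1331 0.2164] tool y yaw -105.13 shift mm [ -3.5 -47.8  98.6]
turn -34.13 or 145.87 q6 115.9
```

Emit:
arm_command([
  [0, -16, 33, 0, 0],
  [0, -16, 33, 0, 0],
  [0, -16, 33, 0, 0],
  [0, 0, 0, -6.8, 0],
  [0, 0, 0, -6.8, 0],
  [0, 0, 0, -6.8, 0],
  [0, 0, 0, -6.8, 0],
  [0, 0, 0, -6.8, 0],
  [0, 0, 0, 0, 0],
])

```text
t: 8.77
tool_pos: [0.4193, 0.2037, 0.2161]
orientation: [0.103, 1.569, -2.704]
wrist_force: [0.5, 0.9, -0.9]
opening: 0.0132
```

```bash
cat >> h.py <<'E'
def rim(W,zlo,zhi,x0,x1,y0,y1):
    k=(W[...,2]>zlo)&(W[...,2]<zhi)&(W[...,0]>x0)&(W[...,0]<x1)&(W[...,1]>y0)&(W[...,1]<y1)
    return k,W[k]
E
python3 - <<'E'
from h import *
plan([0.42,0.205,0.22],-71)
c=shot("wrist"); save(c,"pics/w5.png"); W=world(c)
import pickle; pickle.dump(dict(c),open("w5.pkl","wb"))
k,P=rim(W,0.074,0.09,0.36,0.64,0.12,0.36)
print(k.sum(),cv2.minAreaRect(P[:,:2].astype(np.float32)*1000),P.mean(0))
f=c["frame"].copy(); f[k]=[255,0,0]; cv2.imwrite("pics/w5m.png",f[:,:,::-1])
E
```

```text
TCP [0.4193 0.2037 0.2161] tool y yaw -70.82 shift mm [-3.9 -1.  -1.1]
turn 0.18 or -179.82 q6 92.2
4826 ((482.7970886230469, 230.01004028320312), (175.02130126953125, 127.01859283447266), 19.03569984436035) [0.48345658 0.23042893 0.08120937]
```

View pics/w5.png

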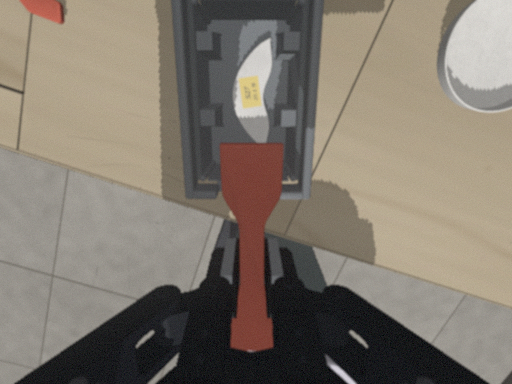

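View pics/w5m.png

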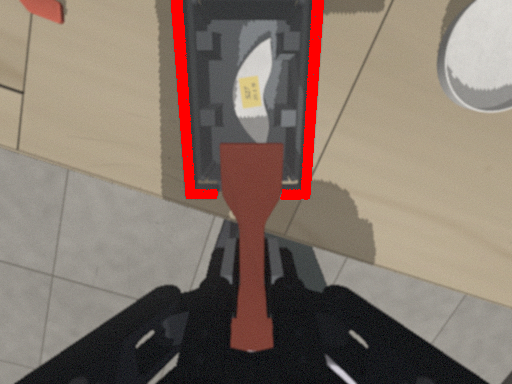

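Run:
```python
from h import *
plan([0.501,0.2365,0.022],-71)
```

```text
TCP [0.4193 0.2037 0.2163] tool y yaw -71.19 shift mm [194.2  -4.7 -88.2]
turn -0.19 or 179.81 q6 92.6
```

Emit:
arm_command([
  [0, -1, -20, 0, 0],
  [0, -1, -30, 0, 0],
  [0, -1, -28, 0, 0],
  [0, -2, -10, 0, 0],
  [25, 0, 0, 0, 0],
  [40, 0, 0, 0, 0],
  [40, 0, 0, 0, 0],
  [40, 0, 0, 0, 0],
  [25, 0, 0, 0, 0],
  [14, 0, 0, 0, 0],
])

```text
t: 9.65
tool_pos: [0.4986, 0.2359, 0.0281]
orientation: [0.065, 1.563, -2.751]
wrist_force: [-0.2, -0.3, 0.0]
opening: 0.0132
```

Emit:
arm_command([
  [10, 0, 0, 0, 0],
  [0, 0, 0, 0, 0.2],
  [0, 0, 0, 0, 0.35],
  [0, 0, 0, 0, 0.35],
  [0, 0, 0, 0, 0.35],
  [0, 0, 0, 0, 0.35],
])

```text
t: 10.15
tool_pos: [0.5021, 0.2374, 0.0246]
orientation: [-3.128, 1.568, 0.343]
wrist_force: [0.4, 0.4, 1.3]
opening: 0.0297
```

Emit:
arm_command([
  [-20, 0, 0, 0, 0.35],
  [-40, 0, 0, 0, 0.35],
  [-40, 0, 0, 0, 0.35],
  [-40, 0, 20, 0, 0.35],
  [-30, 0, 30, 0, 0.35],
  [-10, 0, 40, 0, 0.35],
  [-30, 0, 0, 0, 0.35],
])

```text
t: 10.73
tool_pos: [0.4086, 0.2052, 0.2223]
orientation: [0.05, 1.552, -2.761]
wrist_force: [-0.2, 0.1, -3.9]
opening: 0.0297
```

Run:
```python
from h import *
plan([0.501,0.2365,0.022],-71); print(observe()["opening"])
c=shot("wrist"); save(c,"pics/w6.png"); W=world(c)
import pickle; pickle.dump(dict(c),open("w6.pkl","wb"))
k,P=rim(W,0.074,0.09,0.36,0.64,0.12,0.36)
print(k.sum(),cv2.minAreaRect(P[:,:2].astype(np.float32)*1000),P.mean(0))
```

```text
TCP [0.4086 0.2052 0.2223] tool y yaw -71.06 shift mm [ 198.5    0.2 -101.2]
turn -0.06 or 179.94 q6 93.1
0.029740184922813908
4503 ((477.7846984863281, 228.08624267578125), (164.89154052734375, 126.71113586425781), 19.07099151611328) [0.47750036 0.22820407 0.08120964]
```

View pics/w6.png

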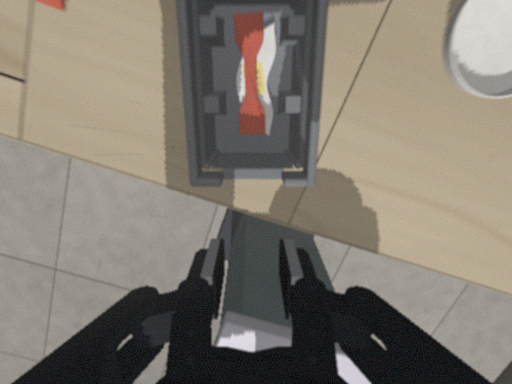

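The dumbbell (red, (250,75)) lies flat on the crescent between the pillars. The tote didn't move and reads centre (0.4915, 0.2328), yaw 19°. Next is a look at the upper tote.

Run:
```python
from h import *
plan([0.38,-0.19,0.26],-85)
```

```text
TCP [0.4148 0.2075 0.2334] tool y yaw -71.07 shift mm [-26.7 364.7 161.8]
turn 13.93 or -166.07 q6 93.1
```

Emit:
arm_command([
  [-3, 36, 16, 0, 0.6],
  [-3, 36, 16, 0, 1],
  [-3, 36, 16, 0, 1],
  [-3, 37, 16, 0, 1],
  [-3, 37, 16, 0, 1],
  [-3, 37, 16, 0, 1],
  [-3, 37, 16, 0, 1],
  [-3, 37, 17, 0, 1],
  [-3, 37, 17, 0, 1],
  [0, 35, 16, 0, 1],
])

```text
t: 11.62
tool_pos: [0.3832, -0.192, 0.2591]
orientation: [2.232, 1.566, -0.58]
wrist_force: [1.1, -0.2, -0.3]
opening: 0.0852
```

Emit:
arm_command([
  [0, 0, 0, 7, 1],
  [0, 0, 0, 7, 1],
  [0, 0, 0, 0, 1],
])

```text
t: 11.87
tool_pos: [0.3835, -0.1904, 0.2581]
orientation: [2.517, 1.568, -0.545]
wrist_force: [-0.8, 0.7, -0.1]
opening: 0.0856
```

Run:
```python
from h import *
plan([0.38,-0.19,0.26],-85)
c=shot("wrist"); save(c,"pics/w7.png"); W=world(c)
import pickle; pickle.dump(dict(c),open("w7.pkl","wb"))
o=spotter.cut_out("wrist","upper_tote")
print([ (x["confidence"],x["xy"]) for x in o])
```

```text
TCP [ 0.3835 -0.1904  0.2581] tool y yaw -85.45 shift mm [-1.9 -0.7  3.4]
turn -0.45 or 179.55 q6 54.1
[(0.61, [301.4, 70.1])]
```

View pics/w7.png

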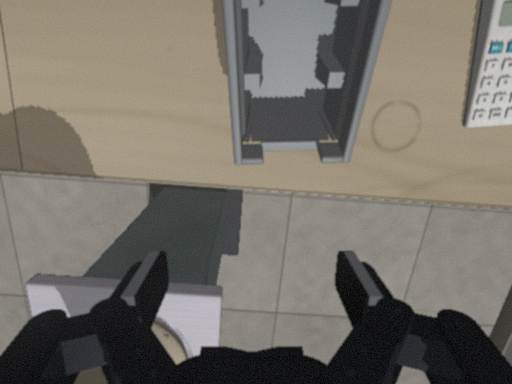

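```bash
cat > fitup.py <<'E'
from h import *
import pickle
c=pickle.load(open("w7.pkl","rb")); W=world(c)
k=(W[...,0]>0.38)&(W[...,0]<0.66)&(W[...,1]>-0.33)&(W[...,1]<-0.12)&(W[...,2]>0.03)
P=W[k]; t=np.radians(25)
psi=np.radians(5)
for it in range(4):
    ex=np.array([np.cos(psi),np.sin(psi),0]); ey=np.array([-np.sin(psi),np.cos(psi),0])
    n=-np.sin(t)*ex+np.array([0,0,np.cos(t)])
    h=P@n
    hist,e=np.histogram(h,bins=np.arange(h.min(),h.max()+.002,.002))
    top=np.nonzero(hist>60)[0].max(); 
    if it==0: print(hist.tolist(),e[0])
    d=e[top]
    # the rim is the top cluster
    s=(h>np.percentile(h,99)-0.006); R_=P[s]
    # plane fit
    A=np.c_[R_[:,:2],np.ones(len(R_))]; co,*_=np.linalg.lstsq(A,R_[:,2],rcond=None)
    slope=np.degrees(np.arctan(np.hypot(co[0],co[1]))); az=np.degrees(np.arctan2(co[1],co[0]))
    # edges in-plane
    tx=np.cos(t)*ex+np.array([0,0,np.sin(t)])
    U=R_@tx; V=R_@ey
    (cx,cy),(a,b),ang=cv2.minAreaRect(np.c_[U,V].astype(np.float32)*1000)
    print(len(R_),"slope",slope,"az",az,"rect",cx,cy,a,b,ang,"psi",np.degrees(psi))
    dang=ang if ang<45 else ang-90
    psi+=np.radians(dang)*np.cos(0)*1.0 if abs(dang)<20 else 0
hm=np.median(R_@n); print("h",hm,"Umin",U.min(),"V",np.percentile(V,[1,99]))
um=np.percentile(U,0.5); vm=np.percentile(V,[0.5,99.5]).mean()
def tp(x,y,z): # tote pt -> world
    return (um+0.097+x)*tx+(vm+y)*ey+(hm-0.081+z)*n
for q in [(0,0,0),(16,58.5,81),(16,-58.5,81),(5,58.5,81),(-92.5,0,56),(-80,0,0),(80,0,0)]: print(q,np.round(tp(*np.array(q)/1000),4))
f=c["frame"].copy(); m=np.zeros(k.shape,bool); m[k]=s; f[m]=[255,0,0]
for q in [(-97,63,81),(-97,-63,81),(97,63,81),(97,-63,81),(16,58.5,81),(16,-58.5,81)]:
    p=proj(c,tp(*np.array(q)/1000))[0]; cv2.circle(f,(int(p[0]),int(p[1])),4,(0,255,0),1)
cv2.imwrite("pics/w7m.png",f[:,:,::-1])
ct=pickle.load(open("top0.pkl","rb")); f=ct["frame"].copy(); f=cv2.resize(f[140:250,230:350],None,fx=5,fy=5)
for q in [(-97,63,81),(-97,-63,81),(97,63,81),(97,-63,81),(16,58.5,81),(16,-58.5,81)]:
    p=(proj(ct,tp(*np.array(q)/1000))[0]-[230,140])*5; cv2.circle(f,(int(p[0]),int(p[1])),4,(0,255,0),1)
cv2.imwrite("pics/topm.png",f[:,:,::-1])
E
python3 fitup.py
```

```text
[1304, 6148, 560, 146, 176, 202, 218, 202, 208, 233, 225, 223, 218, 243, 250, 252, 250, 262, 263, 273, 268, 397, 854, 301, 261, 485, 604, 873, 546, 163, 174, 163, 183, 176, 182, 183, 205, 195, 228, 1062, 2415, 122, 0, 0, 0, 0, 0, 0, 0, 0, 0, 0, 0, 0, 0, 0, 0, 0, 0, 0, 0, 0, 0, 0, 0, 0, 0, 0, 0, 0, 0, 0, 0, 0, 0, 0, 0, 0, 0, 0, 0, 0, 0, 0, 0, 0, 0, 0, 0, 0, 0, 0, 0, 0, 0, 0, 0, 0, 0, 0, 0, 0, 0, 0, 0, 0, 0, 0, 0, 0, 0, 0, 0, 0, 0, 0, 0, 0, 0, 0, 0, 0, 0, 1, 53, 120, 137, 164, 201, 212, 217, 230, 249, 256, 266, 282, 311, 315, 319, 280, 403, 385, 318, 535, 817, 960, 1158, 1242, 1541, 1632, 1925, 2292, 2487, 2684, 2777, 2701, 1250, 88] -0.15851210899202028
7956 slope 33.380027578524164 az 4.674528494371691 rect 484.18218994140625 -224.48699951171875 141.57244873046875 29.94985580444336 84.31161499023438 psi 5.0
7024 slope 33.28304262847243 az 2.601022537004704 rect 504.3231506347656 -184.8199005126953 23.939449310302734 139.70510864257812 5.795660972595215 psi -0.6883850097656252
7953 slope 33.35689625270307 az 4.709806498822142 rect 483.8004455566406 -225.19024658203125 141.5727996826172 29.94929313659668 84.2143783569336 psi 5.10727596282959
7029 slope 33.283337178598984 az 2.607089880469502 rect 504.2937927246094 -184.8895263671875 23.939502716064453 139.70523071289062 5.786593437194824 psi -0.6783456802368173
h 0.14332626025039077 Umin 0.4880708783683699 V [-0.2513698  -0.11701081]
(0, 0, 0) [ 0.5063 -0.1904  0.3059]
(16, 58.5, 81) [ 0.4873 -0.1316  0.3861]
(16, -58.5, 81) [ 0.4859 -0.2486  0.3861]
(5, 58.5, 81) [ 0.4773 -0.1315  0.3814]
(-92.5, 0, 56) [ 0.3988 -0.1891  0.3176]
(-80, 0, 0) [ 0.4338 -0.1895  0.2721]
(80, 0, 0) [ 0.5788 -0.1912  0.3397]
```

View pics/w7m.png

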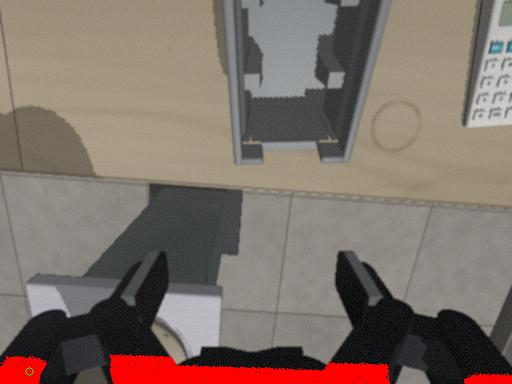

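View pics/topm.png

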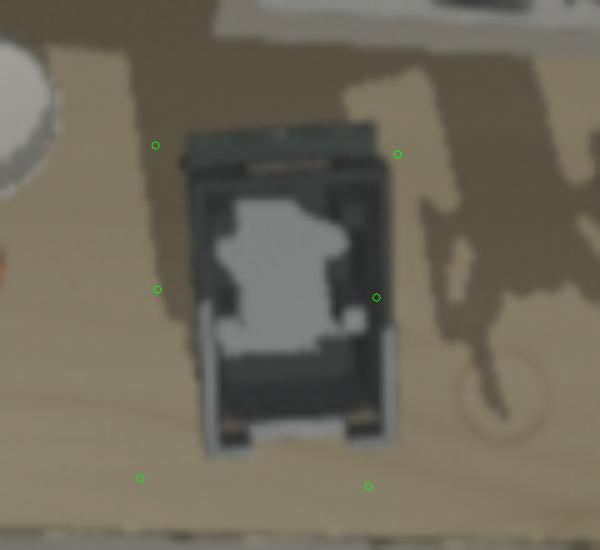

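The fit picked up the gripper's own pixels, so I'm restricting it to rows above 175.

```bash
sed -i 's/^P=W\[k\]/k\&=(W[...,2]<0.19); k[175:]=False\nP=W[k]/; s/np.percentile(h,99)-0.006/e[top]-0.004/; s/hist>60/hist>150/' fitup.py
python3 fitup.py
```

```text
[1304, 6148, 560, 146, 176, 202, 218, 202, 208, 233, 225, 223, 218, 243, 250, 252, 250, 262, 263, 273, 268, 397, 854, 301, 261, 485, 604, 873, 546, 163, 174, 163, 183, 176, 182, 183, 205, 195, 228, 1062, 2415, 122] -0.15851210899202028
3827 slope 25.010011600247218 az 5.981796736477329 rect 453.4906921386719 -266.4686279296875 153.56919860839844 126.70977783203125 0.012493537738919258 psi 5.0
3827 slope 25.010011600247218 az 5.981796736477329 rect 453.43798828125 -266.56561279296875 153.56895446777344 126.70999908447266 0.001060337177477777 psi 5.012493537738919
3827 slope 25.010011600247218 az 5.981796736477329 rect 453.43353271484375 -266.57379150390625 153.56910705566406 126.70988464355469 0.00013830485113430768 psi 5.013553874916396
3827 slope 25.010011600247218 az 5.981796736477329 rect 453.4329833984375 -266.57489013671875 153.569091796875 126.70994567871094 0.0 psi 5.0136921797675305
h -0.07804485103948984 Umin 0.3766484357573948 V [-0.32902087 -0.20378554]
(0, 0, 0) [ 0.5194 -0.2219  0.0567]
(16, 58.5, 81) [ 0.4946 -0.1654  0.1369]
(16, -58.5, 81) [ 0.5049 -0.2819  0.1369]
(5, 58.5, 81) [ 0.4847 -0.1663  0.1323]
(-92.5, 0, 56) [ 0.4123 -0.2313  0.0684]
(-80, 0, 0) [ 0.4472 -0.2283  0.0229]
(80, 0, 0) [ 0.5916 -0.2156  0.0905]
```

View pics/w7m.png

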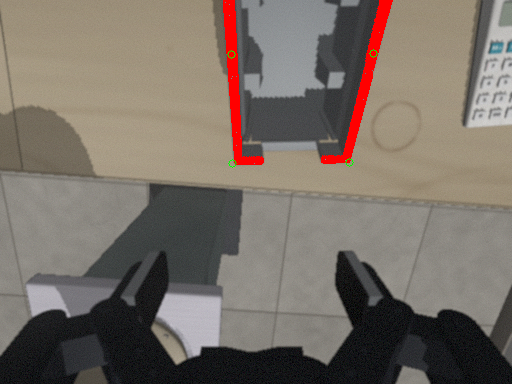

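View pics/topm.png

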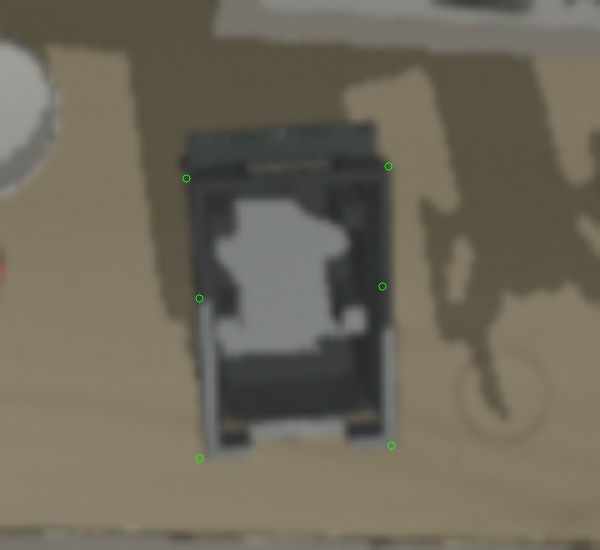

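The fit is now consistent: slope 25.0°, yaw 5.0°, and the overlays match the rim in both views. Moving to the pinch point on the +y side.

Run:
```python
from h import *
plan([0.489,-0.166,0.1166],-85)
```

```text
TCP [ 0.3835 -0.1895  0.2578] tool y yaw -84.86 shift mm [ 141.4  -14.1 -106.9]
turn 0.14 or -179.86 q6 53.6
```

Emit:
arm_command([
  [0, -4, -25, 0, 0.5],
  [0, -4, -35, 0, 0.5],
  [0, -4, -35, 0, 0.5],
  [0, -2, -12, 0, 0.5],
  [25, 0, 0, 0, 0.5],
  [35, 0, 0, 0, 0.5],
  [30, 0, 0, 0, 0.5],
  [15, 0, 0, 0, 0.5],
  [0, 0, 0, 0, 0.5],
  [0, 0, 0, 0, 0.5],
])

```text
t: 12.8
tool_pos: [0.4887, -0.1657, 0.1523]
orientation: [-0.038, 1.571, -3.091]
wrist_force: [0.4, 0.4, 1.2]
opening: 0.0431
```

Run:
```python
from h import *
plan([0.489,-0.166,0.1166],-85); print(observe()["wrist_force"])
c=shot("wrist"); save(c,"pics/w8.png")
```

```text
TCP [ 0.4887 -0.1657  0.1523] tool y yaw -84.9 shift mm [35.7  0.3 -0.3]
turn 0.1 or -179.9 q6 62.1
[0.41669472 0.35624769 1.15181554]
```

View pics/w8.png

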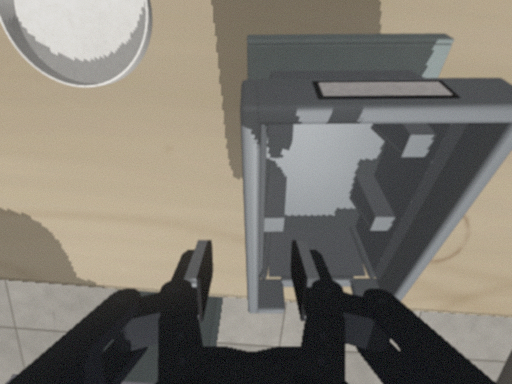

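The left rim band, at about x=253 in the picture, is centred between the fingers at 205 and 300.

Emit:
arm_command([
  [20, 0, 0, 0, 0.5],
  [15, 0, 0, 0, 0.5],
  [0, 0, 0, 0, 0.5],
  [0, 0, 0, 0, 0],
  [0, 0, 0, 0, 0],
  [0, 0, 0, 0, 0],
  [0, 0, 0, 0, 0],
  [0, 0, 0, 0, 0],
  [0, 0, 0, 0, 0],
], force=60)

```text
t: 13.6
tool_pos: [0.4895, -0.1665, 0.1192]
orientation: [2.632, 1.567, -0.423]
wrist_force: [-1.6, 1.0, 6.2]
opening: 0.0073
```

Emit:
arm_command([
  [-4, 0, 0, 0, 0],
  [-12, 0, 0, 0, 0],
  [-20, 0, 0, 0, 0],
  [-20, 0, 0, 0, 0],
  [0, 0, 0, 0, 0],
])

```text
t: 14.02
tool_pos: [0.4901, -0.1668, 0.1782]
orientation: [2.65, 1.563, -0.405]
wrist_force: [0.3, -0.7, -0.6]
opening: 0.0073
```

Run:
```python
from h import *
plan([0.489,-0.166,0.1166],-85); s=observe();print(s["wrist_force"],s["wrist_torque"],s["opening"])
c=shot("wrist"); save(c,"pics/w9.png"); c=shot("scene"); save(c,"pics/s9.png")
```

```text
TCP [ 0.4901 -0.1668  0.1782] tool y yaw -85.08 shift mm [61.6 -1.2  1.5]
turn -0.08 or 179.92 q6 62.2
[ 0.27969099 -0.65918776 -0.60978844] [ 0.07772523 -0.02910494  0.02715248] 0.0073398618654867635
```

View pics/w9.png

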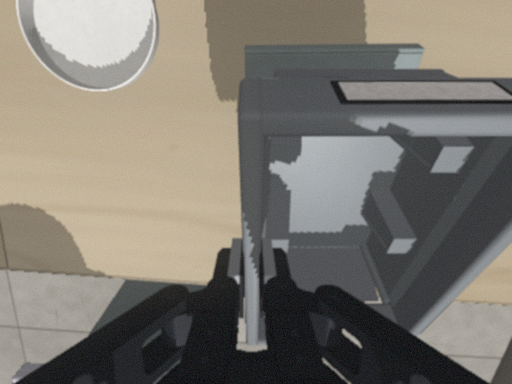

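View pics/s9.png

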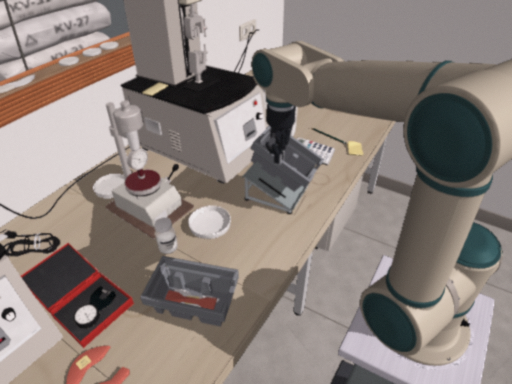

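The tote is held, with an opening of 7.3 mm, and it came up with the hand. I'll lift it more, bring it to the clear bench between stand and lower tote, and level it there.

Emit:
arm_command([
  [-30, 0, 0, 0, 0],
  [-35, 0, 0, 0, 0],
  [-25, 0, 0, 0, 0],
  [0, -15, 8, 0, 0],
  [0, -25, 9, 0, 0],
  [0, -30, 10, 0, 0],
  [0, -30, 10, 0, 0],
  [0, -25, 10, 0, 0],
  [0, -15, 8, 0, 0],
  [0, -5, 0, 0, 0],
])

```text
t: 14.95
tool_pos: [0.4199, -0.0246, 0.2619]
orientation: [-0.411, 1.569, 2.819]
wrist_force: [0.3, -0.5, -1.4]
opening: 0.0074
```

Emit:
arm_command([
  [0, 0, 0, -4, 0],
  [0, 0, 0, -6, 0],
  [0, 0, 0, -6, 0],
  [0, 0, 0, -6, 0],
  [0, 0, 0, -6, 0],
  [0, 0, 0, -6, 0],
  [0, 0, 0, -6, 0],
  [0, 0, 0, -6, 0],
  [0, 0, 0, -6, 0],
  [0, 0, 0, -6, 0],
])

```text
t: 15.78
tool_pos: [0.4213, -0.027, 0.2617]
orientation: [-1.075, 1.568, -3.113]
wrist_force: [-0.5, 0.2, -2.7]
opening: 0.0075
```

Run:
```python
from h import *
plan([0.425,-0.01,0.25],0); s=observe();print(s["wrist_force"],s["wrist_torque"],s["opening"])
c=shot("wrist"); save(c,"pics/w10.png"); c=shot("scene"); save(c,"pics/s10.png")
```

```text
TCP [ 0.4213 -0.027   0.2617] tool y yaw -26.81 shift mm [ 11.7  -4.3 -16.8]
turn -26.81 or 153.19 q6 18.2
[-0.4653617   0.16396545 -2.6774003 ] [0.06748462 0.08846747 0.02437305] 0.007453042347165916
```

View pics/w10.png

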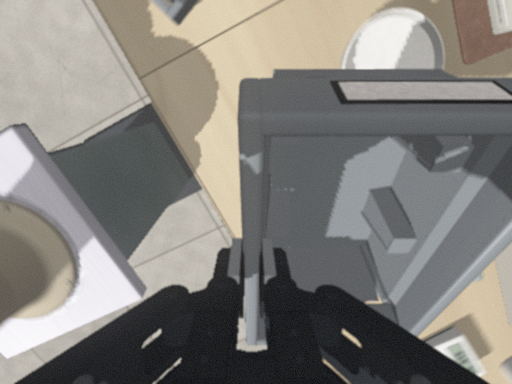

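View pics/s10.png

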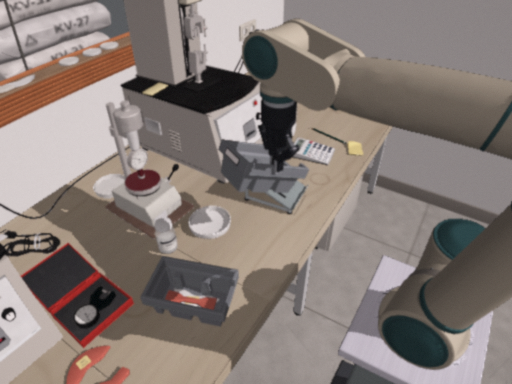

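Emit:
arm_command([
  [0, 0, 0, -6, 0],
  [0, 0, 0, -6, 0],
  [0, 0, 0, -6, 0],
  [0, 0, 0, -6, 0],
  [0, 0, 0, -2.8, 0],
  [20, 4, -6, 0, 0],
  [30, 0, -6, 0, 0],
  [30, 0, -5, 0, 0],
  [30, 0, 0, 0, 0],
  [20, 0, 0, 0, 0],
])

```text
t: 16.72
tool_pos: [0.4239, -0.0094, 0.1292]
orientation: [-1.586, 1.566, 3.118]
wrist_force: [0.9, 0.1, -1.7]
opening: 0.0071
```

Run:
```python
from h import *
plan([0.425,-0.03,0.10],0); s=observe();print(s["wrist_force"],s["wrist_torque"],s["opening"])
c=shot("scene"); f=c["frame"][100:330,130:400]; cv2.imwrite("pics/s11.png",cv2.resize(f[:,:,::-1],None,fx=2.5,fy=2.5,interpolation=cv2.INTER_CUBIC))
```

```text
TCP [ 0.4239 -0.0094  0.1292] tool y yaw -0.49 shift mm [29.2  1.4 20.6]
turn -0.49 or 179.51 q6 -5.8
[ 0.90371488  0.05829799 -1.70467637] [0.01004163 0.20001788 0.00713312] 0.007130447524966054
```

View pics/s11.png

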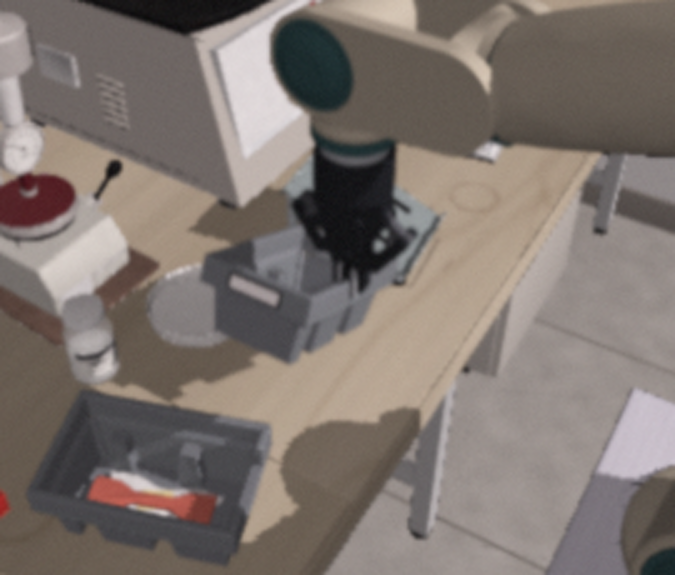

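Emit:
arm_command([
  [0, 0, 15, 0, 0],
  [0, 0, 15, 0, 0],
  [12, 0, 0, 0, 0],
  [10, 0, 0, 0, 0],
  [5, 0, 0, 0, 0],
  [0, 0, 0, 0, 0],
])

```text
t: 17.27
tool_pos: [0.4244, -0.0392, 0.1046]
orientation: [-1.716, 1.568, 2.99]
wrist_force: [0.0, 1.7, -1.7]
opening: 0.0076
```

Emit:
arm_command([
  [3, 0, 0, 0, 0],
  [3, 0, 0, 0, 0],
  [0, 0, 0, 0, 0],
])

```text
t: 17.52
tool_pos: [0.4251, -0.0393, 0.0997]
orientation: [-1.429, 1.57, -3.005]
wrist_force: [0.0, -0.2, -1.2]
opening: 0.007
```

Run:
```python
from h import *
plan([0.425,-0.0,0.066],0); s=observe();print(s["wrist_force"],s["wrist_torque"],s["opening"])
c=shot("wrist"); save(c,"pics/w12.png")
```

```text
TCP [ 0.4251 -0.0393  0.0997] tool y yaw -0.27 shift mm [ 33.7  -0.3 -39.3]
turn -0.27 or 179.73 q6 -10.0
[ 0.03535402 -0.18352398 -1.2490679 ] [ 0.01761356  0.11297846 -0.04220646] 0.0070491155326176625
```

View pics/w12.png

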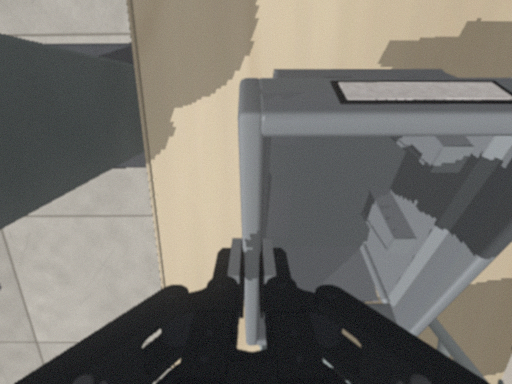

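Emit:
arm_command([
  [4, 0, 0, 0, 0],
  [2.3, 0, -4.4, 0, 0],
  [2.3, 0, -4.4, 0, 0],
  [2.6, 0, -4.2, 0, 0],
  [2.7, 0, -4.2, 0, 0],
  [3, 0, -4, 0, 0],
  [3, 0, -4, 0, 0],
])

```text
t: 18.15
tool_pos: [0.4263, -0.0137, 0.082]
orientation: [1.602, 1.568, 0.027]
wrist_force: [-4.8, 4.5, 11.3]
opening: 0.0073
```

Run:
```python
from h import *
plan([0.425,-0.0,0.066],0); s=observe();print(s["wrist_force"],s["wrist_torque"],s["opening"])
c=shot("wrist"); save(c,"pics/w13.png")
```

```text
TCP [ 0.4263 -0.0137  0.082 ] tool y yaw -0.26 shift mm [ 16.   -1.4 -13.7]
turn -0.26 or 179.74 q6 -6.6
[-4.80128759  4.54940245 11.32758868] [ 0.246439    0.83934588 -0.05526075] 0.007256211577047929
```

View pics/w13.png

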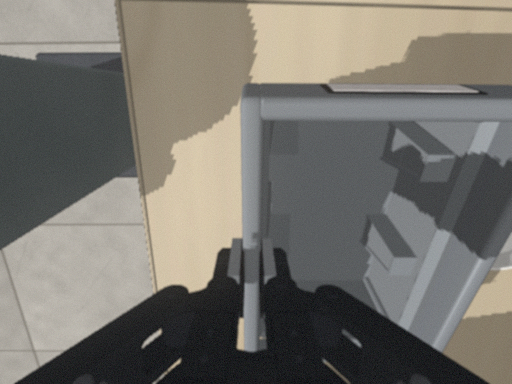

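It is pivoting level as intended, so I'm continuing the arc.

Emit:
arm_command([
  [3.2, 0, -3.7, 0, 0],
  [3.2, 0, -3.7, 0, 0],
  [3.4, 0, -3.4, 0, 0],
  [3.4, 0, -3.2, 0, 0],
  [0, 0, 0, 0, 0],
])

```text
t: 18.62
tool_pos: [0.4265, 0.0011, 0.0685]
orientation: [2.057, 1.567, 0.482]
wrist_force: [-2.6, 6.1, 10.7]
opening: 0.0073
```

Run:
```python
from h import *
plan([0.425,-0.0,0.066],0); s=observe();print(s["wrist_force"],s["wrist_torque"],s["opening"])
c=shot("wrist"); save(c,"pics/w14.png"); W=world(c)
m=np.zeros(W.shape[:2],bool); m[20:240,200:]=1
k=m&(W[...,2]>0.05)&(W[...,2]<0.12)
for y in [0.03,0.05,0.07,0.09,0.1]:
    kk=k&(abs(W[...,1]-y)<0.004); P=W[kk]; print(y,len(P),np.round(np.percentile(P[:,2],[50,90,98]),4) if len(P) else "")
```

```text
TCP [0.4265 0.0011 0.0685] tool y yaw -0.23 shift mm [ 2.5 -1.5  1.1]
turn -0.23 or 179.77 q6 -4.7
[-2.62356894  6.06693279 10.69227322] [ 0.42909686  0.49407886 -0.11176749] 0.007252687387726283
0.03 1710 [0.0754 0.0874 0.0881]
0.05 1822 [0.0714 0.0879 0.0887]
0.07 1819 [0.0657 0.0887 0.0895]
0.09 0 
0.1 0
```

View pics/w14.png

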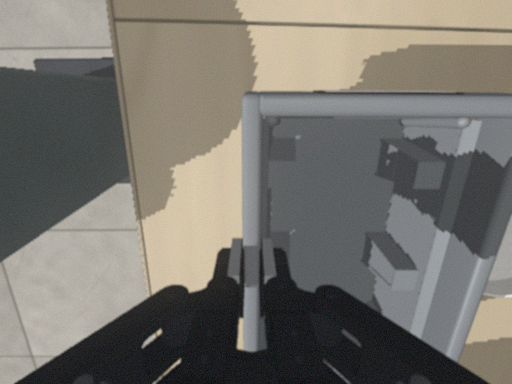

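Emit:
arm_command([
  [3, 0, -1, 0, 0],
  [2, 0, 0, 0, 0],
  [0, 0, 0, 0, 0],
  [0, 0, 0, 0, 0.2],
  [0, 0, 0, 0, 0.4],
  [0, 0, 0, 0, 0.4],
  [0, 0, 0, 0, 0.4],
  [0, 0, 0, 0, 0.4],
])

```text
t: 19.33
tool_pos: [0.4252, 0.0007, 0.0617]
orientation: [-1.293, 1.57, -2.868]
wrist_force: [-0.9, 0.1, 0.4]
opening: 0.0343
```

Run:
```python
from h import *
plan([0.425,-0.0,0.066],0); s=observe();print(s["wrist_force"],s["wrist_torque"],s["opening"])
c=shot("wrist"); save(c,"pics/w15.png"); W=world(c)
m=np.zeros(W.shape[:2],bool); m[20:235,200:]=1
k=m&(W[...,2]>0.07)&(W[...,2]<0.12); P=W[k]
print(len(P),cv2.minAreaRect(P[:,:2].astype(np.float32)*1000),np.percentile(P[:,2],[2,50,98]),P.min(0),P.max(0))
A=np.c_[P[:,:2]-[0.45,0.05],np.ones(len(P))]; print(np.linalg.lstsq(A,P[:,2],rcond=None)[0])
```

```text
TCP [0.4252 0.0007 0.0617] tool y yaw -0.29 shift mm [-4.3 -0.2  0.7]
turn -0.29 or 179.71 q6 -4.6
[-0.90625726  0.06795577  0.40051271] [ 0.01694556 -0.01834074 -0.02314904] 0.0343378506887812
11405 ((484.82720947265625, 50.45600128173828), (70.75865173339844, 124.20317077636719), 89.87947845458984) [0.07108115 0.0815847  0.08319201] [0.42269528 0.01495961 0.07000914] [0.54686809 0.08583755 0.08427601]
[-0.03380371  0.03473334  0.08088002]
```

View pics/w15.png

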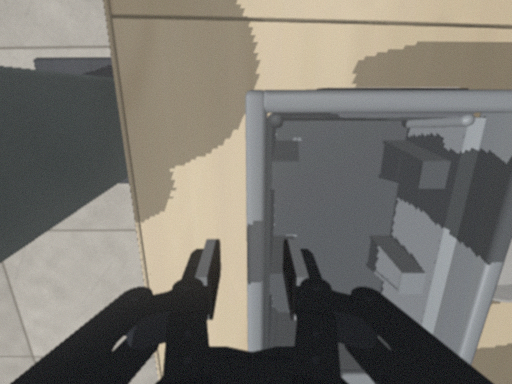

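The tote now stands level on the bench: rim at 81 mm, centre about (0.485,-0.011), yaw about 90°. I'll re-grip it nearer its middle.

Emit:
arm_command([
  [0, 2, 8, 0, 0.4],
  [0, 0, 0, 0, 0.4],
  [0, 0, 0, 0, 0],
  [0, 0, 0, 0, 0],
  [0, 0, 0, 0, 0],
  [0, 0, 0, 0, 0],
  [0, 0, 0, 0, 0],
], force=80)

```text
t: 19.97
tool_pos: [0.4274, -0.0073, 0.0621]
orientation: [0.439, 1.57, -1.136]
wrist_force: [-1.8, -0.8, 2.5]
opening: 0.0075
```

Emit:
arm_command([
  [-5, 0, 0, 0, 0],
  [-15, 0, 0, 0, 0],
  [-30, 0, 0, 0, 0],
  [-35, 0, 0, 0, 0],
  [-35, 0, 0, 0, 0],
  [-30, 0, 0, 0, 0],
  [-10, 0, 0, 0, 0],
  [0, 0, 0, 0, 0],
])

```text
t: 20.63
tool_pos: [0.4284, -0.0072, 0.2245]
orientation: [1.477, 1.566, -0.098]
wrist_force: [-0.1, -0.3, -2.3]
opening: 0.007
```

```bash
cat > held.py <<'E'
from h import *
import sys
n=sys.argv[1]
plan([0.425,-0.0,0.066],0); s=observe();print(s["wrist_force"],s["wrist_torque"],s["opening"])
c=shot("wrist"); save(c,f"pics/{n}.png"); W=world(c)
import pickle; pickle.dump((dict(c),tool()),open(f"{n}.pkl","wb"))
T=tool(); Q=(W-T[:3,3])@T[:3,:3]*1000   # tool coords mm
m=np.zeros(W.shape[:2],bool); m[20:235,190:]=1
k=m&(Q[...,0]>-45)&(Q[...,0]<8); P=Q[k]
print(len(P),"in tool (y,z):",cv2.minAreaRect(P[:,1:].astype(np.float32)),np.percentile(P,[1,50,99],axis=0).round(1).tolist())
# rim top: upper cluster plane robust
A=np.c_[P[:,1:],np.ones(len(P))]; w=np.ones(len(P),bool)
sel=P[:,0]<-9
for _ in range(8):
    co=np.linalg.lstsq(A[sel],P[sel,0],rcond=None)[0]; res=P[:,0]-A@co; sel=abs(res)<3
print("rim plane tool: slope y,z (deg)",np.degrees(co[:2]),"x0",co[2],sel.sum())
E
python3 held.py w16
```

```text
TCP [ 0.4284 -0.0072  0.2245] tool y yaw -0.27 shift mm [158.5  -4.2  -7.3]
turn -0.27 or 179.73 q6 -5.6
[-0.0665261  -0.27049599 -2.33976451] [-0.0194923   0.11515181  0.00159012] 0.006972567687871964
20502 in tool (y,z): ((59.07070541381836, -49.666847229003906), (126.06842803955078, 87.51927947998047), 0.3015008866786957) [[-23.9, -3.3, -92.4], [-20.3, 80.4, -73.1], [7.4, 117.1, -11.9]]
rim plane tool: slope y,z (deg) [0.06259599 0.33232961] x0 -21.923105787000225 10702
```

View pics/w16.png

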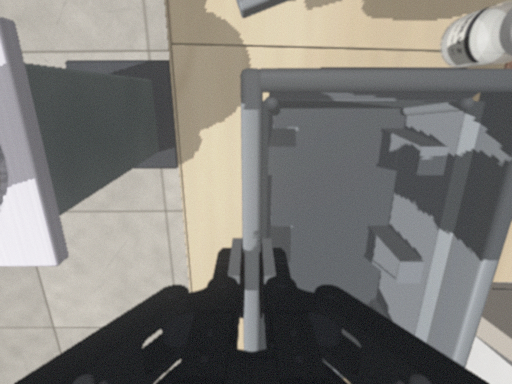

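The tote is held level: the rim is within 0.4° of the tool, and its centre in the tool frame is about (y 59, z +3.6) mm. Now to carry it over past the lower tote, turn it, and measure both totes in one picture.

Emit:
arm_command([
  [0, 5, -20, 0, 0],
  [0, 9, -35, 0, 0],
  [0, 9, -38, 0, 0],
  [0, 9, -38, 0, 0],
  [0, 9, -38, 0, 0],
  [0, 9, -38, 0, 0],
  [0, 9, -38, 0, 0],
  [0, 9, -35, 0, 0],
  [0, 9, -30, 0, 0],
  [0, 9, -20, 0, 0],
])

```text
t: 21.52
tool_pos: [0.5137, 0.3249, 0.2176]
orientation: [-1.174, 1.565, -2.747]
wrist_force: [-0.2, -0.1, -2.2]
opening: 0.007
```

Emit:
arm_command([
  [0, 0, 0, -3, 0],
  [0, 0, 0, -6, 0],
  [0, 0, 0, -7, 0],
  [0, 0, 0, -7, 0],
  [0, 0, 0, -7, 0],
  [0, 0, 0, -7, 0],
  [0, 0, 0, -7, 0],
  [0, 0, 0, -7, 0],
  [0, 0, 0, -7, 0],
  [0, 0, 0, -7, 0],
])

```text
t: 22.35
tool_pos: [0.514, 0.3219, 0.2179]
orientation: [-2.196, 1.565, -2.631]
wrist_force: [0.6, 0.5, -1.6]
opening: 0.0072
```

Emit:
arm_command([
  [0, 0, 0, -7, 0],
  [0, 0, 0, -7, 0],
  [0, 0, 0, -7, 0],
  [0, 0, 0, -7, 0],
  [0, 0, 0, -7, 0],
  [0, 0, 0, -6, 0],
  [0, 0, 0, -3, 0],
  [0, 0, 0, 0, 0],
])

```text
t: 23.02
tool_pos: [0.5141, 0.3219, 0.2182]
orientation: [-2.94, 1.565, -2.611]
wrist_force: [0.4, 0.7, -1.5]
opening: 0.0071
```

```bash
python3 held.py w17; python3 -c "
from h import *
plan([0.535,0.344,0.225],109.05)"
```

```text
TCP [0.5141 0.3219 0.2182] tool y yaw 108.83 shift mm [ 153.5 -275.7 -187.4]
turn 108.83 or -71.17 q6 -80.3
[ 0.42333132  0.68563059 -1.53766496] [-0.11760934 -0.08270284  0.04926276] 0.0071059419502943755
18252 in tool (y,z): ((58.080833435058594, -50.8492546081543), (86.55253601074219, 125.79367065429688), 89.81920623779297) [[-20.6, -4.2, -93.4], [-18.1, 76.3, -75.0], [7.8, 116.7, -14.7]]
rim plane tool: slope y,z (deg) [0.35524117 0.23822651] x0 -18.94494906733976 10755
TCP [0.5142 0.3219 0.2187] tool y yaw 108.65 shift mm [-6.4 14.2 26.7]
turn -0.4 or 179.6 q6 -80.1
```

View pics/w17.png

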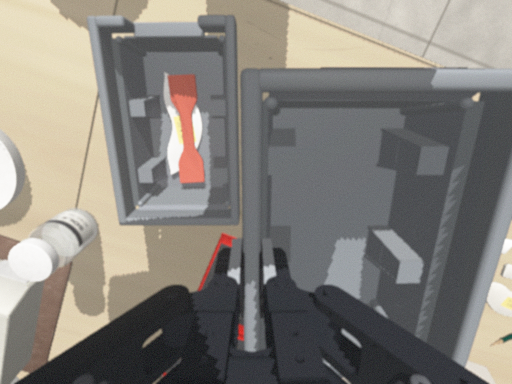

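Both totes show whole in one picture, the lower at (170,120) with the dumbbell inside. I'm fitting both with the camera's own frame, so that calibration bias cancels.

```bash
cat > rel.py <<'E'
from h import *
import pickle,sys
def fit(Q,m,zsel):
    k=m&zsel; return k
def go(c,show=None):
    W=world(c); he=np.array(c["hand_eye"]); T=c["M"]@np.linalg.inv(he)
    Q=(W-T[:3,3])@T[:3,:3]*1000
    m=np.zeros(W.shape[:2],bool); m[20:235,235:]=1
    k=m&(Q[...,0]>-40)&(Q[...,0]<8); P=Q[k]
    x=P[:,0]; A=np.c_[P[:,1:],np.ones(len(P))]
    sel=x<np.percentile(x,2)+8
    for _ in range(10):
        co=np.linalg.lstsq(A[sel],x[sel],rcond=None)[0]; sel=abs(x-A@co)<2
    Pr=P[sel]; ra=cv2.minAreaRect(Pr[:,1:].astype(np.float32))
    (cy,cz),(a,b),an=ra
    if an>45: an-=90; a,b=b,a
    # a along y (126), b along z ; rear edge at min z
    print("UP rim x0",co[2].round(2),"slopes deg",np.degrees(co[:2]).round(2),"cy",round(cy,2),"a",round(a,1),"ang",round(an,2),"zmin",round(cz-b/2,2),"-> cz",round(cz-b/2+97,2))
    n=np.percentile(Pr,[.3,99.7],axis=0).round(1).tolist(); print("   ext",n)
    # lower: rim world z 0.07..0.09, left
    m2=np.zeros(W.shape[:2],bool); m2[:230,:247]=1
    k2=m2&(W[...,2]>0.073)&(W[...,2]<0.09)&(Q[...,1]<-15)
    k2=cv2.morphologyEx(k2.astype(np.uint8),cv2.MORPH_OPEN,np.ones((3,3),np.uint8))
    nl,lab,st,_=cv2.connectedComponentsWithStats(k2); 
    k2=(lab>0)&np.isin(lab,[i for i in range(1,nl) if st[i,4]>150])
    P2=Q[k2]; ra=cv2.minAreaRect(P2[:,1:].astype(np.float32)); 
    (ly,lz),(la,lb),lan=ra
    if lan>45: lan-=90; la,lb=lb,la
    print("LOW rim x",np.median(P2[:,0]).round(1),"c",round(ly,2),round(lz,2),"size",round(la,1),round(lb,1),"ang",round(lan,2))
    wl=T[:3,:3]@np.array([np.median(P2[:,0]),ly,lz])/1000+T[:3,3]; print("LOW world",wl.round(4), "toolyaw",np.degrees(np.arctan2(T[1,1],T[0,1])).round(2),"TCP",T[:3,3].round(4))
    if show:
        f=c["frame"].copy(); f[k2]=[255,0,0]; kk=np.zeros(k.shape,bool); kk[k]=sel; f[kk]=[0,255,0]; cv2.imwrite(show,f[:,:,::-1])
if __name__=="__main__":
    for n in ["w16","w17"]:
        c,_=pickle.load(open(n+".pkl","rb")); print(n); 
        try: go(c,f"pics/{n}m.png")
        except Exception as e: print(e)
    c=shot("wrist"); pickle.dump((dict(c),None),open("w18.pkl","wb")); print("new"); go(c,"pics/w18m.png")
E
python3 rel.py
```

```text
w16
UP rim x0 -19.49 slopes deg [0.2 0.2] cy 58.22 a 125.8 ang -0.02 zmin -92.56 -> cz 4.44
   ext [[-21.5, -4.6, -92.5], [-17.4, 119.3, -20.6]]
LOW rim x nan c 0.0 0.0 size 0.0 0.0 ang 0.0
LOW world [nan nan nan] toolyaw -0.27 TCP [ 0.4284 -0.0072  0.2245]
w17
UP rim x0 -19.69 slopes deg [0.23 0.04] cy 58.27 a 125.7 ang -0.07 zmin -93.05 -> cz 3.95
   ext [[-21.4, -4.4, -93.0], [-17.4, 119.3, -21.0]]
LOW rim x 137.0 c -77.67 -48.92 size 125.3 194.1 ang -0.0
LOW world [0.4922 0.2322 0.0815] toolyaw 108.83 TCP [0.5141 0.3219 0.2182]
new
UP rim x0 -19.67 slopes deg [0.25 0.07] cy 58.2 a 125.5 ang 0.09 zmin -93.16 -> cz 3.84
   ext [[-21.4, -4.4, -93.0], [-17.4, 119.5, -21.0]]
LOW rim x 137.4 c -77.45 -48.65 size 125.3 193.7 ang -0.26
LOW world [0.4923 0.2327 0.0816] toolyaw 108.65 TCP [0.5142 0.3219 0.2187]
  return _methods._mean(a, axis=axis, dtype=dtype,
  ret = ret.dtype.type(ret / rcount)
```

View pics/w18m.png

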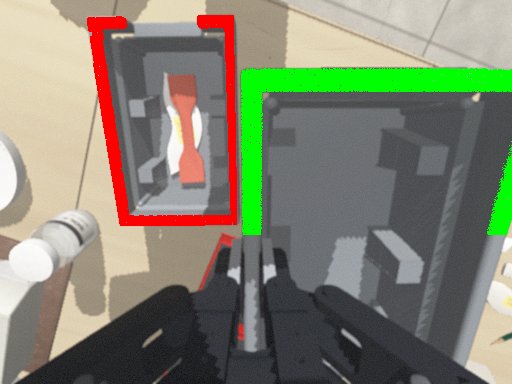

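Both fits are consistent: the shift needed is y -135.7, z -52.7 mm, then about 112 mm down.

Emit:
arm_command([
  [0, -15, -6, 0, 0],
  [0, -25, -10, 0, 0],
  [0, -30, -11.7, 0, 0],
  [0, -30, -11, 0, 0],
  [0, -20, -8, 0, 0],
  [0, -15.7, -6, 0, 0],
  [0, 0, 0, 0, 0],
  [20, 0, 0, 0, 0],
  [20, 0, 0, 0, 0],
  [0, 0, 0, 0, 0],
])

```text
t: 23.95
tool_pos: [0.5066, 0.1768, 0.1768]
orientation: [3.074, 1.563, -2.884]
wrist_force: [-1.1, -0.1, -3.5]
opening: 0.0067
```

Run:
```python
from h import *
import pickle
# target TCP from the fit
c,_=pickle.load(open("w18.pkl","rb")); T=c["M"]@np.linalg.inv(np.array(c["hand_eye"]))
g=(T@np.array([0.1119-0.04,-0.1357,-0.0527,1]))[:3]; print("goal",g)
plan(g,108.8)
c=shot("wrist"); save(c,"pics/w19.png"); c=shot("scene"); f=c["frame"][180:350,100:320]; cv2.imwrite("pics/s19.png",cv2.resize(f[:,:,::-1],None,fx=3.3,fy=3.3,interpolation=cv2.INTER_CUBIC))
```

```text
goal [0.50736229 0.17634501 0.14719882]
TCP [0.5066 0.1768 0.1768] tool y yaw 108.66 shift mm [29.6 -0.7  0.9]
turn -0.14 or 179.86 q6 -93.4
```

View pics/w19.png

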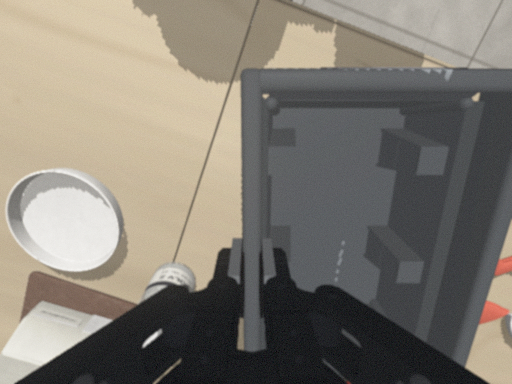

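View pics/s19.png

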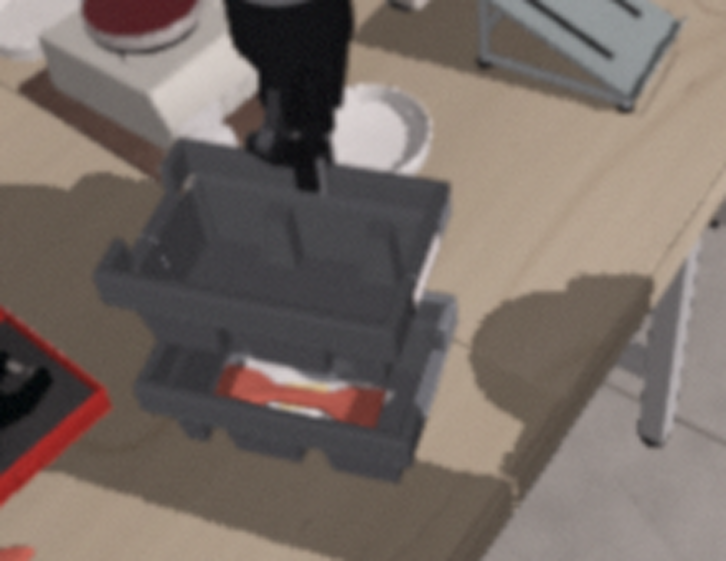

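Emit:
arm_command([
  [10, -0.5, 0.8, 0, 0],
  [15, 0, 0, 0, 0],
  [15, 0, 0, 0, 0],
  [10, 0, 0, 0, 0],
  [5, 0, 0, 0, 0],
  [5, 0, 0, 0, 0],
  [0, 0, 0, 0, 0],
])

```text
t: 24.63
tool_pos: [0.5094, 0.1767, 0.1214]
orientation: [-2.998, 1.57, -2.671]
wrist_force: [0.3, 0.8, -2.0]
opening: 0.0073
```

Run:
```python
from h import *
plan([0.5074,0.1763,0.1068],108.8); print(observe()["wrist_force"],observe()["wrist_torque"])
c=shot("scene"); f=c["frame"][180:350,100:320]; cv2.imwrite("pics/s20.png",cv2.resize(f[:,:,::-1],None,fx=3.3,fy=3.3,interpolation=cv2.INTER_CUBIC))
```

```text
TCP [0.5094 0.1767 0.1214] tool y yaw 108.72 shift mm [14.6  0.3 -2.1]
turn -0.08 or 179.92 q6 -93.5
[ 0.34648986  0.84174085 -1.98594153] [-0.05658506  0.01925314  0.01935098]
```

View pics/s20.png

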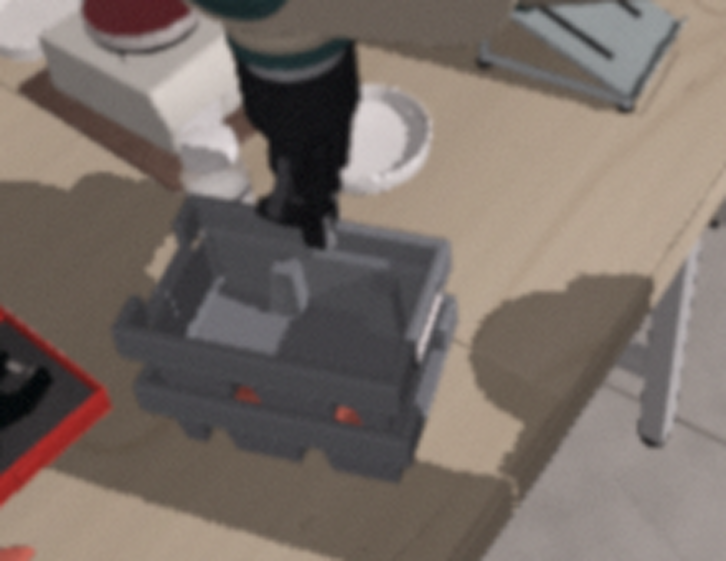

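Emit:
arm_command([
  [2, 0, -1, 0, 0],
  [2, 0, -0.5, 0, 0],
  [0, 0, 0, 0, 0],
  [0, 0, 0, 0, 0],
])

```text
t: 25.02
tool_pos: [0.5081, 0.1762, 0.1181]
orientation: [-0.548, 1.571, -0.222]
wrist_force: [0.4, 0.1, -1.1]
opening: 0.007
```

Run:
```python
from h import *
for _ in range(2):
    plan([0.5074,0.1763,0.1068],108.8); print(observe()["wrist_force"],observe()["wrist_torque"])
```

```text
TCP [0.5081 0.1762 0.1181] tool y yaw 108.72 shift mm [11.3  0.3 -0.6]
turn -0.08 or 179.92 q6 -93.5
[ 0.40839904  0.08492261 -1.13494012] [-0.04453008 -0.06492828 -0.0589546 ]
TCP [0.5081 0.1762 0.1181] tool y yaw 108.72 shift mm [11.3  0.3 -0.6]
turn -0.08 or 179.92 q6 -93.5
[ 0.40839904  0.08492261 -1.13494012] [-0.04453008 -0.06492828 -0.0589546 ]
```

Emit:
arm_command([
  [2, 0, 0, 0, 0],
  [2, 0, 0, 0, 0],
  [2, 0, 0, 0, 0],
  [1.5, 0, 0, 0, 0],
  [1.5, 0, 0, 0, 0],
  [0, 0, 0, 0, 0],
])

```text
t: 25.52
tool_pos: [0.5079, 0.1762, 0.1084]
orientation: [-3.085, 1.57, -2.758]
wrist_force: [0.7, 0.8, -2.1]
opening: 0.0071
```

Run:
```python
from h import *
plan([0.5074,0.1763,0.1068],108.8); print(observe()["wrist_force"],observe()["wrist_torque"])
```

```text
TCP [0.5079 0.1762 0.1084] tool y yaw 108.72 shift mm [ 1.6  0.3 -0.4]
turn -0.08 or 179.92 q6 -93.5
[ 0.69683966  0.80295897 -2.10008764] [-0.07801414 -0.01568115  0.01764666]
```

Emit:
arm_command([
  [1, 0, 0, 0, 0],
  [1, 0, 0, 0, 0],
  [0, 0, 0, 0, 0],
])

```text
t: 25.77
tool_pos: [0.5083, 0.1761, 0.1072]
orientation: [-0.499, 1.57, -0.172]
wrist_force: [0.6, -0.6, 0.2]
opening: 0.0073
```

Emit:
arm_command([
  [0.7, 0, 0, 0, 0],
  [0.7, 0, 0, 0, 0],
  [0, 0, 0, 0, 0],
])

```text
t: 26.02
tool_pos: [0.5084, 0.1761, 0.107]
orientation: [-0.452, 1.57, -0.125]
wrist_force: [-4.3, -3.3, 7.9]
opening: 0.0072
```

Contact came at TCP z=0.107 m, where the pillars were expected (0.1068). Checking before release.

Run:
```python
from h import *
print(observe()["wrist_force"],observe()["wrist_torque"])
c=shot("wrist"); save(c,"pics/w21.png")
c=shot("scene"); f=c["frame"][180:350,100:320]; cv2.imwrite("pics/s21.png",cv2.resize(f[:,:,::-1],None,fx=3.3,fy=3.3,interpolation=cv2.INTER_CUBIC))
```

```text
[-4.26014284 -3.26771884  7.8897496 ] [-0.46363496  0.74736273  0.04027716]
```

View pics/s21.png

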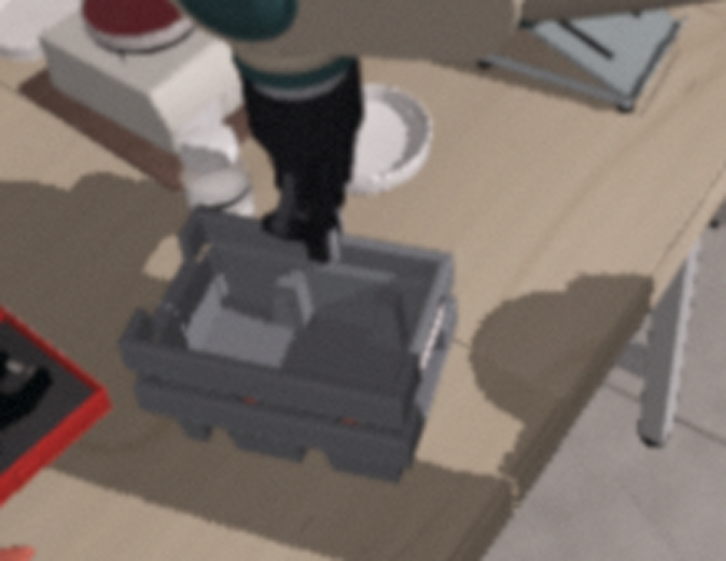

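View pics/w21.png

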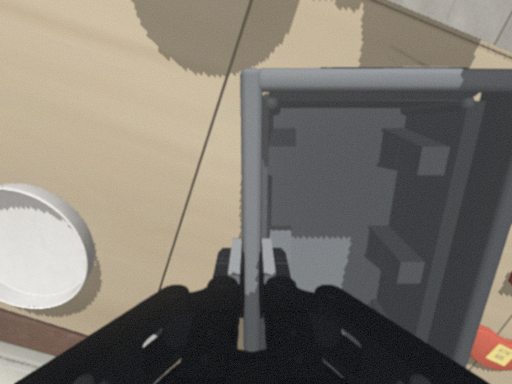

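Emit:
arm_command([
  [0, 0, 0, 0, 0.1],
  [0, 0, 0, 0, 0.2],
  [0, 0, 0, 0, 0.35],
  [0, 0, 0, 0, 0.35],
  [0, 0, 0, 0, 0.35],
  [0, 0, 0, 0, 0.35],
  [-10, 0, 0, 0, 0.35],
  [-20, 0, 0, 0, 0.35],
  [-35, 0, 0, 0, 0.35],
  [-40, 0, 0, 0, 0.35],
])

```text
t: 26.95
tool_pos: [0.507, 0.1759, 0.2104]
orientation: [3.081, 1.567, -2.876]
wrist_force: [1.3, 0.5, 0.6]
opening: 0.0296
```

Run:
```python
from h import *
plan([0.59,0.27,0.28],108.8); print(observe()["opening"])
c=shot("wrist"); save(c,"pics/w22.png")
c=shot("scene"); f=c["frame"][180:350,100:320]; cv2.imwrite("pics/s22.png",cv2.resize(f[:,:,::-1],None,fx=3.3,fy=3.3,interpolation=cv2.INTER_CUBIC))
```

```text
TCP [0.507  0.1759 0.2104] tool y yaw 108.72 shift mm [-70.   62.5 108.5]
turn -0.08 or 179.92 q6 -93.5
0.029595457707448723
```

View pics/s22.png

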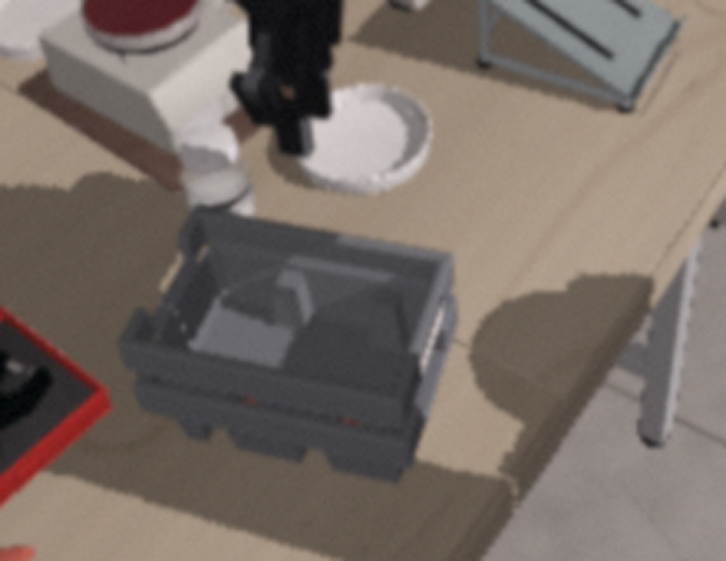

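View pics/w22.png

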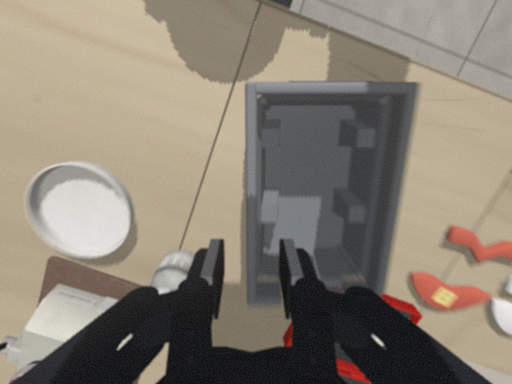

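Emit:
arm_command([
  [-25, 5, 10, 0, 0.35],
  [-20, 10, 20, 0, 0.35],
  [0, 0, 10, 0, 0.35],
  [0, 0, 0, 0, 0.35],
  [0, 0, 0, 0, 0.35],
])

```text
t: 27.47
tool_pos: [0.541, 0.2032, 0.2549]
orientation: [-3.043, 1.57, -2.716]
wrist_force: [-0.5, -0.6, -1.0]
opening: 0.03
```

Run:
```python
from h import *
c=shot("wrist"); save(c,"pics/w23.png"); W=world(c)
m=np.zeros(W.shape[:2],bool); m[:300,200:440]=1
k=m&(W[...,2]>0.118)&(W[...,2]<0.134); k[250:,:310]=False
k=cv2.morphologyEx(k.astype(np.uint8),cv2.MORPH_OPEN,np.ones((3,3),np.uint8))>0
P=W[k]; A=np.c_[P[:,:2]-P[:,:2].mean(0),np.ones(len(P))]; co=np.linalg.lstsq(A,P[:,2],rcond=None)[0]
print(len(P),cv2.minAreaRect(P[:,:2].astype(np.float32)*1000),"plane slopes",co, "z",np.percentile(P[:,2],[2,50,98]))
f=c["frame"].copy(); f[k]=[255,0,0]
k2=m&(W[...,2]>0.072)&(W[...,2]<0.09); f[k2]=[0,255,0]
cv2.imwrite("pics/w23m.png",f[:,:,::-1])
ct=shot("top"); Wt=world(ct)
for n in ["dish","vial","calc"]:
    o=spotter.cut_out("top",n)
    if o: Pm=Wt[o[0]["pixels"]]; print(n,np.nanmedian(Pm,0).round(3))
f=ct["frame"][120:250,90:400]; cv2.imwrite("pics/t23.png",cv2.resize(f[:,:,::-1],None,fx=2.5,fy=2.5,interpolation=cv2.INTER_CUBIC))
```

```text
6723 ((493.25030517578125, 232.90765380859375), (193.3814697265625, 126.32359313964844), 18.666372299194336) plane slopes [ 0.00079439 -0.00488265  0.12626844] z [0.11954937 0.12679122 0.12852231]
dish [ 0.629 -0.008  0.004]
vial [0.665 0.122 0.09 ]
calc [ 0.529 -0.509  0.02 ]
```

View pics/w23m.png

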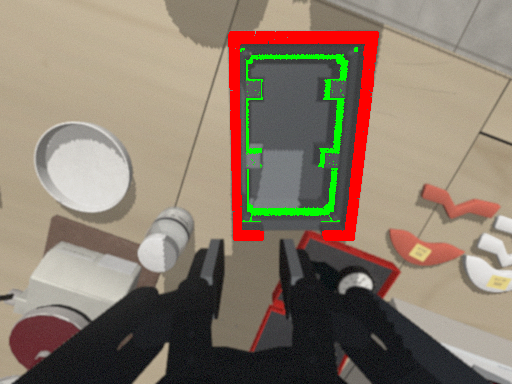

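View pics/t23.png

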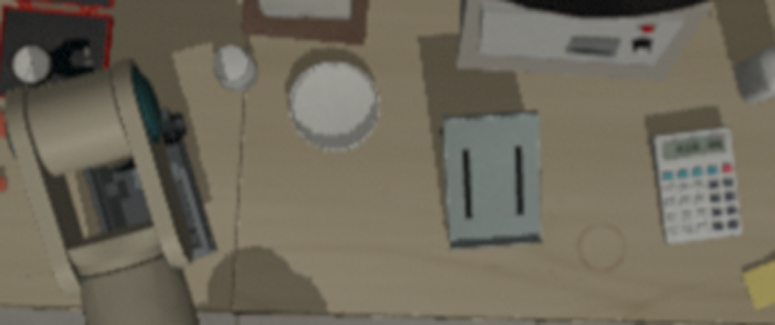

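```bash
python3 -c "
from h import *
print(close_job())"
```

```text
the job is handed in; nothing more can be done
None
```

The job is handed in at about 27.5 s of the 58 s allowed. The dumbbell lies in the lower tote. The other tote is turned half round and rests on the four pillars, released, with the arm clear. `close_job` gives no verdict, so the rest is from my last measurements.

**How it went**
- **Dumbbell:** the first grasp missed because I lifted before the jaws had closed. The second held, and I laid it on the crescent specimen, between the pillars.
- **Upper tote:** I pinched it by its +y rim and lifted it off the stand. I levelled it by pivoting its front edge on the open bench, then gripped it again level.
- **Stacking:** I turned it half round and lowered it at about 1 mm per step. It touched at tool height 0.107 m, where 0.1068 m was expected.

**Last checks**

| Check | Measured | Required |
|---|---|---|
| Upper base above lower base | about 45.5 mm (from rim height 126.5 mm) | 42.5 to 48 mm |
| Horizontal offset between totes | about 1 mm | within 7 mm |
| Angle between axes | about 0.4° (0.007 rad) | under 0.08 rad |
| Upper tote's tilt | under 0.3° (0.005 rad) | under 0.035 rad |

- **Lower tote:** the centring figures use its pose measured just before stacking. Its rim was mostly hidden afterwards, so I did not measure it again.
- **Dumbbell:** it was last seen whole just before stacking; afterwards only glimpses of red showed in the gap between the totes.
- **Bystanders:** the dish, bottle and calculator read the same positions as at the start, within about 2 mm.

No final check failed or disagreed.

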